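Darkroom wash-up: drain the measuring cups

TASK

Tidy up after printing: seat the white drain grid flat and fully down in the pocket of the blue drip tray, then turn every square measuring cup on the bench upside down and stand it mouth-down on the grid. When the grid and all the cups are in place, press the red start button on the timer fully down to time the draining. Leave the mug, the jar, the film tin and the loupe where they are.

Things in the scene. Friction and masses are not known exactly. Their poses are not given: they have to be found in the camera images.
- pocket (a point): Centre of the pocket floor of the blue drip tray (fixed; its position and heading vary). The pocket is a 294 x 70 mm rectangle, long along this point's y axis, floor 5 mm above the bench, z up. It is fenced by 8 mm thick walls that rise 10 mm above its floor: a wall across each end and, along each long side, a wall only over the 50 mm next to each end; the middle 194 mm of the long sides is open, for the fingers. The tray base is 104 x 330 mm.
- grid_mid (a point): Centre (half-way up) of the white drain grid, a loose flat rigid slab 66 mm (its x) by 290 mm (its y) by 16 mm thick (z, up), 280 g. It starts lying flat on the bench. It fits the pocket either way round, with 2 mm to spare on every side; seated, its top is 21 mm above the bench and this point is 8 mm above the pocket floor. Its slots are only shallow marks.
- start (a joint): The red start button on the timer: 0 when up, in m, growing as it is pressed down; travel 6 mm against a spring of 5 N; it springs back.
- start_top (a point): Centre of the top of the red round start button (30 mm across), which is pressed straight down. It stands on top of a black timer box (110 x 100 mm, 45 mm high, fixed; its place and heading vary).
- cup_red_mid (a point): Centre (half-way up, on the axis) of the red square measuring cup: 54 x 54 mm outside, 72 mm tall, straight flat sides, 3 mm walls, 70 g, open at one end. The cup's z axis runs from its closed bottom to its mouth; x and y are square to the side faces. It starts mouth-up on the bench. Laid on its side, it rests on a flat face and does not roll. Two or three of the three cups are present.
- cup_yellow_mid (a point): Centre (half-way up, on the axis) of the yellow square measuring cup: 54 x 54 mm outside, 72 mm tall, straight flat sides, 3 mm walls, 70 g, open at one end. The cup's z axis runs from its closed bottom to its mouth; x and y are square to the side faces. It starts mouth-up on the bench. Laid on its side, it rests on a flat face and does not roll. Two or three of the three cups are present.
- cup_green_mid (a point): Centre (half-way up, on the axis) of the green square measuring cup: 54 x 54 mm outside, 72 mm tall, straight flat sides, 3 mm walls, 70 g, open at one end. The cup's z axis runs from its closed bottom to its mouth; x and y are square to the side faces. It starts mouth-up on the bench. Laid on its side, it rests on a flat face and does not roll. Two or three of the three cups are present.
- mug: Bystander, to be left alone: black mug, 80 mm across, 95 mm tall; origin at the centre of its underside.
- jar: Bystander, to be left alone: amber jar, 68 mm across, 90 mm tall; origin at the centre of its underside.
- film_tin: Bystander, to be left alone: flat round metal film tin, 40 mm across, 20 mm tall; origin at the centre of its underside.
- loupe: Bystander, to be left alone: black loupe, 40 mm across, 34 mm tall; origin at the centre of its underside.
There are look-alikes about, which are no part of the job. Of the things shaped like the part that bears cup_red_mid, the red one is meant.

How it is judged:
By the outcome, as a careful person would: the job done as asked, in the order asked, and still so for the second after the job is handed in, with the robot touching nothing.
Of cup_red, cup_yellow, cup_green only 2 to 3 are there at a start; the rules pass over those that are not, and their reading is None.
At some moment in a run one of cup_red, cup_yellow, cup_green may be knocked a few centimetres aside while the robot is not near it.
Once in a run the grip may slacken for a moment while it holds something.
It also fails if it takes over 210 s, if anything falls off the work surface, if the arm or the gripper's body presses on something with over 40 N, if the wrist force passes 120 N, or if a joint passes its speed limit or range.

ROBOT

A 6-joint arm with a two-finger parallel gripper is mounted at the origin on the work surface. World frame = base frame: x ahead of the robot, y to its left, z up, the work surface at z = 0. Lengths are in m, angles in rad, forces in N, time in s.
With the tool pointing down it reaches from about 0.3 to 0.75 m from the base axis. Payload 8.5 kg.
Tool frame: the origin (TCP) lies midway between the tips of the shut fingers; the grasp point (between the pads) lies 19 mm behind it; z points along the fingers, y is the direction in which the jaws open and shut (so a half turn about z gives the same grasp; the last joint's range is limited). The gripper opens to 85 mm and grips with 20 to 120 N. Pads are 22 mm wide; open, the fingers measure 114 mm over their backs; the gripper's body (76 mm by 85 mm) begins 54 mm behind the grasp point. The pads swing forward as they close: fully open they stand 13 mm farther back than shut.
Start: joints at [0.886, 0.381, 1.297, -0, 1.464, -0.215], TCP at [0.249, 0.49, 0.231] pointing down, gripper open.
Joint ranges: [-3.11, 3.11], [-0.89, 2.33], [0.22, 2.48], [-1.42, 4.56], [0.17, 2.85], [-2.88, 2.88]. Speed limits (rad/s): [2.39, 2.39, 3.14, 3.14, 3.14, 3.14].

INTERFACE

Orientations are given as a rotation vector (axis times angle).
In Python, from station import r, vision, ticket, finder gives the robot as it stands.
- The arm moves only by the tool send_rows, never from a script. Its argument "moves" is a list of rows, each an object with "delta_rot": the turn, a rotation vector about the world's x, y, z in degrees, a list of three; "delta_pos": the shift along the world's x, y, z in m, a list of three; "gripper": the closure, from 0 (fully open) to 1 (shut). In form: [{"delta_rot": [ax, ay, az], "delta_pos": [tx, ty, tz], "gripper": gripper}, ...]. A call has 1 to 5 rows; each row shifts and turns the commanded pose from where the row before left it; what a row does not reach is not made up. A row lasts 1/10 s, in which the tool goes at most 50 mm and 8.59 degrees, less where a joint would pass 70% of its speed; a pose out of reach is approached as far as the arm can. A call with a gripper value outside its range is refused whole. The fingers move at their own pace and stop on an object; "grip_force" is the grip in N (left out, the last holds). Time passes only in rows, so rows that do not move let the fingers close. It gives the time, the measured TCP pose, the force and the opening at its end, in the units of the state.
- r.get_state(): the state, without advancing time (a new reading comes with each control period).
- vision.get_image(name): name is "side" or "top" or "wrist"; returns (picture, depth): 420x560x3 uint8, blue, green, red; 420x560 float32, m along the optical axis (not along the pixel's ray), 0 where there is no reading.
- vision.camera_model(name): a dict with "fx", "fy", "cx", "cy" (pixels), "xyz" and "attitude" of the camera in the world. Camera axes: x right, y up, looking along -z (the intrinsics and any distortion apply to the point x, -y, -z); pixel columns grow to the right and rows downward; lengths in m; the calibration is good to about 2 mm. A picture is of the moment at which its call begins: read the wrist's pose just before it. camera_model takes no time and is no camera call; for the wrist camera it gives the pose at the moment of the call.
- ticket.sign_off(): hands the job in, once; it reports no verdict.
Trained networks look in the newest picture that a camera, given by its name, has taken for a name from the list of things; names that differ only in an ending like _2 or _b are one class to them, and where a whole thing is asked for, a point or a joint stands for the part that bears it (a point fixed in the world has none). Each returns a list of dicts, best first, with "confidence" (0 to 1); they miss things now and then, are a little off and sometimes report something else, mostly with a low value. They report only what shows in the picture. A call takes as long as a camera call. They do not tell look-alikes from the thing itself.
- finder.masks_of(query, camera): "pixels" (420x560 bool, what is visible of it) and "extent" ([left, top, width, height] in pixels, round what is visible of it).
- finder.place_of(query, camera): "location" ([column, row] in pixels: a listed point, or the origin of a listed thing).
The state is a dict: "time_s": time; "qpos": joint angles; "qvel": joint speeds; "tau": joint torques, N m; "tool_pos": TCP position; "tcp_rot": TCP orientation; "ft_force": force on the tool from outside, world axes, zero at the start; "torque": the same for the moment, N m; "gripper_width": finger opening in m.
Only numpy, scipy, OpenCV 4.12 (cv2) and the standard library are available. Lean on these libraries where they do the work, as an engineer would, in place of code of your own. Each camera call takes 0.05 s, during which the arm holds its last target. There are 200 camera calls.

## Working session

There is one attempt and no reset: what is moved stays moved. The work goes in short steps, Python scripts to look and compute and a tool call to move; the robot and the scene stay as the last step left them, time stands still between calls to the robot, and variables do not carry over. Pictures are saved under pics/ and viewed, about 12 in all and at most 16, crops included, and the job is handed in when it is done.

Besides the shell and the picture viewer there is one more tool, called after "Request:" in YAML: its name, and indented under it one key for each argument. send_rows: Moves the arm, as the interface text tells. Its arguments: {"type":"object","properties":{"moves":{"type":"array"},"grip_force":{"type":"number"}},"required":["moves"]}

```bash
ls; mkdir -p pics; cat > h.py <<'E'
import numpy as np, cv2
from scipy.spatial.transform import Rotation as R
from station import r, vision, ticket, finder
def cam(n):
    m=vision.camera_model(n); a=np.array(m['attitude'],float)
    Rm=a if a.shape==(3,3) else (R.from_rotvec(a).as_matrix() if a.size==3 else None)
    return m,Rm
def pts(n,d,m=None,Rm=None):
    if m is None: m,Rm=cam(n)
    v,u=np.mgrid[0:d.shape[0],0:d.shape[1]]
    P=np.stack([(u-m['cx'])/m['fx']*d,-(v-m['cy'])/m['fy']*d,-d],-1)
    return P@Rm.T+np.array(m['xyz'])
def proj(n,X):
    m,Rm=cam(n); p=(np.atleast_2d(X)-np.array(m['xyz']))@Rm
    return np.stack([m['cx']+m['fx']*p[:,0]/-p[:,2], m['cy']-m['fy']*p[:,1]/-p[:,2]],-1)
E
python3 - <<'E'
from h import *
for n in ['top','side','wrist']:
    print(n,vision.camera_model(n))
    im,d=vision.get_image(n); cv2.imwrite(f'pics/a_{n}.png',im); np.savez(f'pics/a_{n}.npz',im=im,d=d)
print(r.get_state())
E
```

```text
pics
top {'fx': 400.83807026051636, 'fy': 400.83807026051636, 'cx': 279.6052024577083, 'cy': 209.8711652709258, 'xyz': array([0.42124077, 0.00630714, 1.10376035]), 'attitude': array([ 0.08666437, -0.11884327, -1.56837631])}
side {'fx': 527.8436879216745, 'fy': 527.8436879216745, 'cx': 281.0437775605294, 'cy': 217.8619281365502, 'xyz': array([0.32756379, 0.95088339, 0.78924188]), 'attitude': array([ 0.1446866 , -1.29594173, -2.59646447])}
wrist {'fx': 304.8719117182247, 'fy': 304.8719117182247, 'cx': 268.85677950589553, 'cy': 206.03952293626185, 'xyz': array([0.17409333, 0.5277542 , 0.37314974]), 'attitude': array([-0.2920189 , -0.17744303,  1.09158222])}
{'time_s': 0.15, 'qpos': array([ 8.85704770e-01,  3.81070143e-01,  1.29802899e+00, -4.77625492e-06,
        1.46357085e+00, -2.15289454e-01]), 'qvel': array([ 0.00039337, -0.00094555, -0.00326033,  0.00061647,  0.00059556,
        0.00106735]), 'tau': array([ 2.18018497e-03, -4.48625386e+01, -2.31344265e+01, -1.58270523e-04,
        3.82560975e-03,  2.62971690e-05]), 'tool_pos': array([0.24885324, 0.49024739, 0.23085753]), 'tcp_rot': array([-7.31086513e-01, -3.05486435e+00,  1.52667025e-03]), 'ft_force': array([ 0.10283187,  0.9394952 , -0.74370222]), 'torque': array([ 0.01828491, -0.01712525,  0.00713205]), 'gripper_width': 0.08528744984397488}
```

View pics/a_top.png

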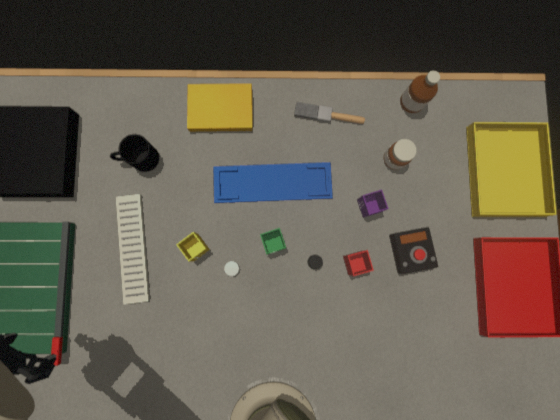

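View pics/a_side.png

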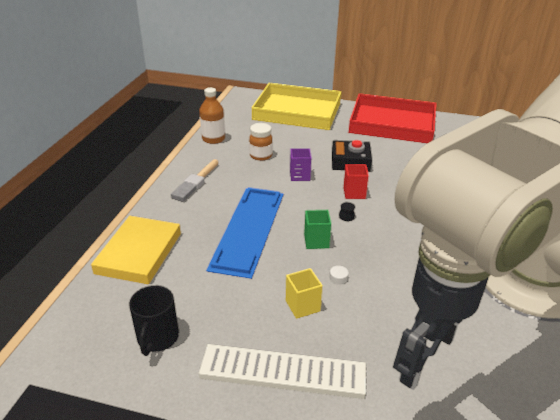

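```bash
python3 - <<'E'
from h import *
for n in ['top','side']:
    im,d=vision.get_image(n); P=pts(n,d)
    for q in ['cup_red_mid','cup_yellow_mid','cup_green_mid','grid_mid','pocket','start_top','mug','jar','film_tin','loupe']:
        for o in finder.place_of(q,n)[:2]:
            u,v=np.round(o['location']).astype(int); print(n,q,round(o['confidence'],2),(u,v),P[v,u].round(3))
E
```

```text
top cup_red_mid 0.88 (np.int64(378), np.int64(201)) [ 0.589 -0.288  0.017]
top cup_red_mid 0.57 (np.int64(358), np.int64(265)) [ 0.414 -0.23   0.004]
top cup_yellow_mid 0.76 (np.int64(192), np.int64(248)) [0.461 0.222 0.004]
top cup_green_mid 0.57 (np.int64(270), np.int64(240)) [0.483 0.01  0.004]
top grid_mid 0.91 (np.int64(132), np.int64(247)) [0.463 0.38  0.016]
top pocket 0.61 (np.int64(273), np.int64(180)) [0.65  0.002 0.006]
top pocket 0.32 (np.int64(420), np.int64(253)) [ 0.445 -0.379  0.065]
top start_top 0.48 (np.int64(418), np.int64(252)) [ 0.448 -0.372  0.071]
top mug 0.66 (np.int64(145), np.int64(159)) [0.687 0.333 0.087]
top jar 0.65 (np.int64(395), np.int64(161)) [ 0.691 -0.324  0.063]
top film_tin 0.45 (np.int64(231), np.int64(268)) [0.407 0.114 0.021]
top loupe 0.58 (np.int64(314), np.int64(261)) [ 0.425 -0.107  0.036]
side cup_red_mid 0.75 (np.int64(356), np.int64(181)) [ 0.417 -0.196  0.055]
side cup_red_mid 0.67 (np.int64(299), np.int64(163)) [ 0.577 -0.243  0.054]
side cup_yellow_mid 0.74 (np.int64(305), np.int64(296)) [0.454 0.237 0.055]
side cup_green_mid 0.57 (np.int64(320), np.int64(231)) [0.466 0.025 0.051]
side cup_green_mid 0.44 (np.int64(249), np.int64(226)) [ 0.643 -0.003  0.006]
side grid_mid 0.83 (np.int64(283), np.int64(371)) [0.458 0.389 0.017]
side pocket 0.92 (np.int64(248), np.int64(227)) [0.644 0.002 0.006]
side start_top 0.52 (np.int64(358), np.int64(144)) [ 0.437 -0.368  0.067]
side start_top 0.27 (np.int64(262), np.int64(153)) [ 0.701 -0.312  0.027]
side mug 0.8 (np.int64(157), np.int64(336)) [0.692 0.393 0.041]
side jar 0.67 (np.int64(262), np.int64(156)) [ 0.7   -0.308  0.019]
side film_tin 0.68 (np.int64(336), np.int64(278)) [0.409 0.129 0.015]
side loupe 0.76 (np.int64(346), np.int64(217)) [ 0.422 -0.093  0.014]
```

The top view (colour, depth and finder all agree) shows:
- White grid at (132,248)
- Blue tray at (273,182)
- Yellow cup at (192,247), green at (273,242), red at (359,263)
- Timer button at (419,255)
- The purple cup at (373,204) is the look-alike, so I'll leave it alone.

Next I'll fit the poses.

```bash
cat >> h.py <<'E'
def rect(P,sel):
    """min-area rectangle of world xy points: centre, (short,long), heading deg of long side"""
    (c,(w,h),a)=cv2.minAreaRect(P[sel][:,:2].astype(np.float32)*1000)
    bx=cv2.boxPoints((c,(w,h),a)); e=[bx[1]-bx[0],bx[2]-bx[1]]; e=max(e,key=np.linalg.norm)
    return np.round(np.array(c)/1000,4), sorted((round(w,1),round(h,1))), round(np.degrees(np.arctan2(e[1],e[0]))%180,2)
def hsv(im): return cv2.cvtColor(im,cv2.COLOR_BGR2HSV)
def big(m):
    n,l,s,c=cv2.connectedComponentsWithStats(m.astype(np.uint8)); return l==1+np.argmax(s[1:,4])
HUE={'red':(174,6),'yellow':(22,34),'green':(50,80),'blue':(100,125)}
def colour(im,k,S=110,V=40):
    h=hsv(im); a,b=HUE[k]; hh=h[...,0]; hm=((hh>=a)|(hh<=b)) if a>b else ((hh>=a)&(hh<=b))
    return hm&(h[...,1]>S)&(h[...,2]>V)
E
python3 - <<'E'
from h import *
for n in ['top','side']:
    f=np.load(f'pics/a_{n}.npz'); im,d=f['im'],f['d']; P=pts(n,d); ok=d>0
    X,Y,Z=P[...,0],P[...,1],P[...,2]
    near=lambda x,y,s:(abs(X-x)<s)&(abs(Y-y)<s)&ok
    g=near(.46,.385,.2)&(hsv(im)[...,1]<60)&(hsv(im)[...,2]>120)&(Z>.008)&(Z<.03); g=big(g); print(n,'grid',rect(P,g),np.median(Z[g]))
    t=colour(im,'blue')&ok&near(.65,0,.25); t=big(t)&(Z<.03); print('tray',rect(P,t),np.median(Z[t]))
    for k,(x,y) in dict(red=(.42,-.215),yellow=(.46,.22),green=(.47,.01)).items():
        m=big(colour(im,k)&near(x,y,.07)); top=m&(Z>.062)&(Z<.082); print(k,m.sum(),top.sum(),rect(P,top),rect(P,m),np.percentile(Z[m],[2,98]).round(3))
    b=colour(im,'red')&near(.445,-.37,.05)&(Z>.05); print('btn',b.sum(),P[b].mean(0).round(4),np.percentile(Z[b],95))
    for nm,(x,y) in dict(mug=(.69,.36),jar=(.70,-.31),tin=(.41,.12),loupe=(.423,-.1)).items():
        m=near(x,y,.06)&(Z>.012); print(nm,P[m].mean(0).round(3),P[m].min(0).round(3),P[m].max(0).round(3))
E
```

```text
top grid (array([0.4609, 0.3822]), [67.8, 293.1], np.float32(7.17)) 0.0168219282412867
tray (array([0.6444, 0.0037]), [102.1, 327.4], np.float32(92.31)) 0.005767648625080279
red 547 137 (array([ 0.4221, -0.221 ]), [54.3, 55.2], np.float32(105.17)) (array([ 0.419 , -0.2245]), [60.3, 62.4], np.float32(15.43)) [-0.     0.074]
yellow 555 134 (array([0.4638, 0.2125]), [53.3, 54.3], np.float32(127.66)) (array([0.4626, 0.2191]), [59.4, 66.7], np.float32(126.6)) [0.    0.075]
green 263 17 (array([ 0.4619, -0.0103]), [25.5, 56.5], np.float32(140.47)) (array([0.4775, 0.0028]), [48.9, 50.7], np.float32(16.51)) [-0.     0.073]
btn 106 [ 0.4425 -0.3766  0.0666] 0.070453972216859
mug [0.712 0.363 0.062] [0.674 0.32  0.012] [0.75  0.42  0.102]
jar [ 0.708 -0.334  0.073] [ 0.681 -0.37   0.013] [ 0.743 -0.308  0.095]
tin [0.412 0.12  0.023] [0.388 0.095 0.013] [0.466 0.18  0.075]
loupe [ 0.425 -0.109  0.032] [ 0.407 -0.128  0.013] [ 0.444 -0.092  0.04 ]
side grid (array([0.4599, 0.3802]), [70.1, 290.1], np.float32(7.14)) 0.015742593806433947
tray (array([0.6436, 0.0037]), [103.9, 328.5], np.float32(92.26)) 0.005526933023915992
red 789 208 (array([ 0.4202, -0.2219]), [53.8, 63.6], np.float32(103.25)) (array([ 0.4201, -0.2222]), [54.8, 64.2], np.float32(104.88)) [0.002 0.074]
yellow 1424 335 (array([0.4625, 0.2118]), [53.9, 57.6], np.float32(128.13)) (array([0.4617, 0.2127]), [54.4, 59.3], np.float32(127.45)) [0.002 0.073]
green 904 199 (array([0.4776, 0.0021]), [51.7, 58.9], np.float32(107.73)) (array([0.4779, 0.0019]), [52.4, 61.3], np.float32(108.62)) [0.003 0.073]
btn 65 [ 0.442  -0.374   0.0649] 0.06935679360575486
mug [0.708 0.365 0.062] [0.67  0.318 0.012] [0.75  0.42  0.099]
jar [ 0.708 -0.326  0.06 ] [ 0.679 -0.369  0.012] [ 0.748 -0.307  0.094]
tin [0.418 0.13  0.027] [0.386 0.091 0.012] [0.467 0.18  0.074]
loupe [ 0.422 -0.106  0.028] [ 0.405 -0.13   0.012] [ 0.441 -0.092  0.038]
```

Request:
send_rows:
  moves:
    - {"delta_rot":[0,0,5],"delta_pos":[0.03,-0.0155,-0.012],"gripper":0}
    - {"delta_rot":[0,0,5],"delta_pos":[0.03,-0.0155,-0.012],"gripper":0}
    - {"delta_rot":[0,0,5],"delta_pos":[0.03,-0.0155,-0.012],"gripper":0}
    - {"delta_rot":[0,0,5],"delta_pos":[0.03,-0.0155,-0.012],"gripper":0}
    - {"delta_rot":[0,0,5],"delta_pos":[0.03,-0.0155,-0.012],"gripper":0}
  grip_force: 60

```text
time_s: 1.75
tool_pos: [0.4001, 0.4122, 0.1709]
tcp_rot: [0.047, 3.141, 0.0]
ft_force: [0.3, 1.2, 0.2]
gripper_width: 0.085
```

Request:
send_rows:
  moves:
    - {"delta_rot":[0,0,4.5],"delta_pos":[0.03,-0.0155,-0.012],"gripper":0}
    - {"delta_rot":[0,0,4.5],"delta_pos":[0.031,-0.0155,-0.01],"gripper":0}
    - {"delta_rot":[0,0,0],"delta_pos":[0,0,0],"gripper":0}
    - {"delta_rot":[0,0,0],"delta_pos":[0,0,0],"gripper":0}

```text
time_s: 2.15
tool_pos: [0.4601, 0.3816, 0.149]
tcp_rot: [0.191, -3.135, 0.0]
ft_force: [-0.1, 1.4, 0.6]
gripper_width: 0.0853
```

```bash
cat >> h.py <<'E'
def tool():
    s=r.get_state(); T=R.from_rotvec(s['tcp_rot']); return s,np.array(s['tool_pos']),T
def say():
    s,p,T=tool(); M=T.as_matrix(); print('t',round(s['time_s'],2),'p',p.round(4),'z',M[:,2].round(3),'jaw heading',round(np.degrees(np.arctan2(M[1,1],M[0,1])),2),'j',np.round(s['qpos'],2),'F',np.round(s['ft_force'],1),'w',round(s['gripper_width'],4))
def shot(n,name=None):
    m,Rm=cam(n); im,d=vision.get_image(n); 
    if name: cv2.imwrite(f'pics/{name}.png',im)
    return im,d,pts(n,d,m,Rm)
E
python3 - <<'E'
from h import *
say(); s,p,T=tool(); m,Rm=cam('wrist'); print('cam in tool',T.inv().apply(m['xyz']-p).round(4), 'look',T.inv().apply(-Rm[:,2]).round(3))
im,d,P=shot('wrist','b_w'); Z=P[...,2]
g=big((hsv(im)[...,1]<60)&(hsv(im)[...,2]>110)&(Z>.008)&(Z<.03)&(d>0)&(abs(P[...,0]-.46)<.2)); print(rect(P,g),P[g].min(0),P[g].max(0))
E
```

```text
t 2.15 p [0.4601 0.3816 0.149 ] z [-0.001 -0.    -1.   ] jaw heading 96.96 j [ 0.49  0.53  1.29  0.    1.32 -1.2 ] F [-0.1  1.4  0.6] w 0.0853
cam in tool [ 8.380e-02  1.000e-04 -1.423e-01] look [-0.319  0.001  0.948]
(array([0.4596, 0.38  ]), [66.2, 289.6], np.float32(7.07)) [0.31190344 0.32967739 0.01297486] [0.60656302 0.43001938 0.01951352]
```

View pics/b_w.png

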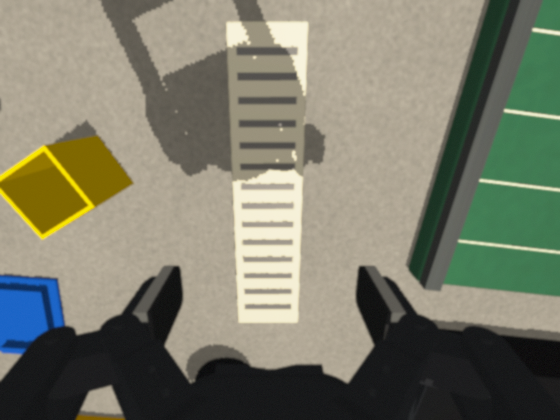

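The wrist view shows the grid between the open fingers, from (230,22) to (300,322). Its fit of 66.2 x 289.6 mm agrees with the top and side cameras. Descending to grasp.

Request:
send_rows:
  moves:
    - {"delta_rot":[0,0,0.1],"delta_pos":[0,-0.0015,-0.035],"gripper":0}
    - {"delta_rot":[0,0,0],"delta_pos":[0,0,-0.035],"gripper":0}
    - {"delta_rot":[0,0,0],"delta_pos":[0,0,-0.035],"gripper":0}
    - {"delta_rot":[0,0,0],"delta_pos":[0,0,-0.03],"gripper":0}
    - {"delta_rot":[0,0,0],"delta_pos":[0,0,-0.01],"gripper":0}

```text
time_s: 2.7
tool_pos: [0.4579, 0.3806, 0.0023]
tcp_rot: [0.198, -3.132, 0.002]
ft_force: [-0.4, -0.4, 0.6]
gripper_width: 0.0858
```

Request:
send_rows:
  moves:
    - {"delta_rot":[0,0,0],"delta_pos":[0,0,-0.005],"gripper":0}
    - {"delta_rot":[0,0,0],"delta_pos":[0,0,-0.003],"gripper":0}
    - {"delta_rot":[0,0,0],"delta_pos":[0,0,0],"gripper":0}

```text
time_s: 3.0
tool_pos: [0.4603, 0.3809, -0.0026]
tcp_rot: [-0.197, 3.134, 0.001]
ft_force: [-0.0, 0.2, 0.8]
gripper_width: 0.0854
```

Request:
send_rows:
  moves:
    - {"delta_rot":[0,0,0],"delta_pos":[0,0,0],"gripper":0.5}
    - {"delta_rot":[0,0,0],"delta_pos":[0,0,0],"gripper":0.7}
    - {"delta_rot":[0,0,0],"delta_pos":[0,0,0],"gripper":1}
    - {"delta_rot":[0,0,0],"delta_pos":[0,0,0],"gripper":1}
    - {"delta_rot":[0,0,0],"delta_pos":[0,0,0],"gripper":1}
  grip_force: 60

```text
time_s: 3.5
tool_pos: [0.4604, 0.3807, -0.0022]
tcp_rot: [-0.197, 3.134, 0.001]
ft_force: [-0.9, -1.3, 7.1]
gripper_width: 0.0642
```

Request:
send_rows:
  moves:
    - {"delta_rot":[0,0,0],"delta_pos":[0,0,0.005],"gripper":1}
    - {"delta_rot":[0,0,0],"delta_pos":[0,0,0.02],"gripper":1}
    - {"delta_rot":[0,0,0],"delta_pos":[0,0,0.03],"gripper":1}
    - {"delta_rot":[0,0,0],"delta_pos":[0,0,0.035],"gripper":1}
    - {"delta_rot":[0,0,0],"delta_pos":[0,0,0],"gripper":1}
  grip_force: 100

```text
time_s: 4.0
tool_pos: [0.4618, 0.3814, 0.091]
tcp_rot: [-0.196, 3.128, 0.006]
ft_force: [0.3, 0.2, -3.3]
gripper_width: 0.0632
```

```bash
cat >> h.py <<'E'
def gridfit(n,x,y,zlo,zhi,name=None):
    im,d,P=shot(n,name); Z=P[...,2]
    g=big((hsv(im)[...,1]<70)&(hsv(im)[...,2]>100)&(Z>zlo)&(Z<zhi)&(d>0)&(np.hypot(P[...,0]-x,P[...,1]-y)<.19))
    A=np.c_[P[g][:,:2],np.ones(g.sum())]; c=np.linalg.lstsq(A,P[g][:,2],rcond=None)[0]
    return rect(P,g),'z',np.median(Z[g]).round(4),'slope',c[:2].round(3)
E
python3 - <<'E'
from h import *
say()
for n in ['wrist','side','top']: print(n,gridfit(n,.46,.38,.06,.14))
E
```

```text
t 4.0 p [0.4618 0.3814 0.091 ] z [ 0.007  0.004 -1.   ] jaw heading 97.19 j [ 0.49  0.59  1.37  0.    1.18 -1.2 ] F [ 0.3  0.2 -3.3] w 0.0632
wrist ((array([0.4294, 0.3773]), [76.7, 172.5], np.float32(7.71)), 'z', np.float64(0.1082), 'slope', array([0.005, 0.004]))
side ((array([0.384 , 0.3765]), [80.9, 137.8], np.float32(7.71)), 'z', np.float64(0.1055), 'slope', array([ 0.012, -0.07 ]))
top ((array([0.5424, 0.3919]), [67.4, 127.1], np.float32(7.18)), 'z', np.float64(0.1049), 'slope', array([-0.008,  0.01 ]))
```

Request:
send_rows:
  moves:
    - {"delta_rot":[0,0,0],"delta_pos":[0,0,0.025],"gripper":1}
    - {"delta_rot":[0,0,-4],"delta_pos":[0.005,-0.01,0.025],"gripper":1}
    - {"delta_rot":[0,0,-6.5],"delta_pos":[0.013,-0.027,0],"gripper":1}
    - {"delta_rot":[0,0,-6.5],"delta_pos":[0.013,-0.027,0],"gripper":1}
    - {"delta_rot":[0,0,-6.5],"delta_pos":[0.013,-0.027,0],"gripper":1}

```text
time_s: 4.65
tool_pos: [0.5036, 0.2882, 0.1346]
tcp_rot: [-0.452, -3.106, 0.002]
ft_force: [0.4, 0.4, -3.4]
gripper_width: 0.0631
```

Request:
send_rows:
  moves:
    - {"delta_rot":[0,0,-6.5],"delta_pos":[0.013,-0.027,0],"gripper":1}
    - {"delta_rot":[0,0,-6.5],"delta_pos":[0.013,-0.027,0],"gripper":1}
    - {"delta_rot":[0,0,-6.5],"delta_pos":[0.013,-0.027,0],"gripper":1}
    - {"delta_rot":[0,0,-6.5],"delta_pos":[0.013,-0.027,0],"gripper":1}
    - {"delta_rot":[0,0,-6.5],"delta_pos":[0.013,-0.027,0],"gripper":1}

```text
time_s: 5.15
tool_pos: [0.5686, 0.1531, 0.1344]
tcp_rot: [-1.304, -2.855, 0.003]
ft_force: [0.0, 0.0, -3.2]
gripper_width: 0.0634
```

Request:
send_rows:
  moves:
    - {"delta_rot":[0,0,-6.5],"delta_pos":[0.013,-0.027,0],"gripper":1}
    - {"delta_rot":[0,0,-6.5],"delta_pos":[0.013,-0.027,0],"gripper":1}
    - {"delta_rot":[0,0,-6.5],"delta_pos":[0.013,-0.027,0],"gripper":1}
    - {"delta_rot":[0,0,-6.5],"delta_pos":[0.013,-0.027,0],"gripper":1}
    - {"delta_rot":[0,0,-6.5],"delta_pos":[0.013,-0.027,0],"gripper":1}

```text
time_s: 5.65
tool_pos: [0.6336, 0.0183, 0.1341]
tcp_rot: [-2.05, -2.376, 0.003]
ft_force: [0.1, -0.5, -2.9]
gripper_width: 0.0636
```

Request:
send_rows:
  moves:
    - {"delta_rot":[0,0,0],"delta_pos":[0.008,-0.016,-0.02],"gripper":1}
    - {"delta_rot":[0,0,0],"delta_pos":[0,0,-0.02],"gripper":1}
    - {"delta_rot":[0,0,0],"delta_pos":[0,0,-0.02],"gripper":1}
    - {"delta_rot":[0,0,0],"delta_pos":[0,0,0],"gripper":1}
    - {"delta_rot":[0,0,0],"delta_pos":[0,0,0],"gripper":1}

```text
time_s: 6.15
tool_pos: [0.6416, 0.0035, 0.0755]
tcp_rot: [-2.046, -2.382, 0.002]
ft_force: [0.6, -0.4, -2.1]
gripper_width: 0.0635
```

```bash
python3 - <<'E'
from h import *
say()
s,p,T=tool()
for n in ['wrist','side','top']:
    im,d,P=shot(n,'c_'+n); 
    print(n,gridfit(n,p[0],p[1],.05,.13))
E
```

```text
t 6.15 p [0.6416 0.0035 0.0755] z [-0.002  0.    -1.   ] jaw heading 8.69 j [-0.18  0.68  1.24  0.    1.23 -0.33] F [ 0.6 -0.4 -2.1] w 0.0635
wrist ((array([0.6385, 0.0344]), [71.4, 173.1], np.float32(98.73)), 'z', np.float64(0.0941), 'slope', array([-0.003,  0.003]))
side ((array([0.6351, 0.0385]), [77.6, 227.3], np.float32(101.0)), 'z', np.float64(0.0951), 'slope', array([ 0.01 , -0.018]))
top ((array([ 0.6584, -0.098 ]), [66.7, 81.9], np.float32(98.1)), 'z', np.float64(0.095), 'slope', array([0.018, 0.012]))
```

Request:
send_rows:
  moves:
    - {"delta_rot":[0,0,-3.2],"delta_pos":[0.0024,0,0],"gripper":1}
    - {"delta_rot":[0,0,-3.2],"delta_pos":[0,0,0],"gripper":1}
    - {"delta_rot":[0,0,0],"delta_pos":[0,0,0],"gripper":1}
    - {"delta_rot":[0,0,0],"delta_pos":[0,0,0],"gripper":1}

```text
time_s: 6.85
tool_pos: [0.6444, 0.0034, 0.0766]
tcp_rot: [2.175, 2.267, 0.0]
ft_force: [-1.1, 0.1, -3.5]
gripper_width: 0.0631
```

```bash
python3 - <<'E'
from h import *
say()
s,p,T=tool()
ims=[]
for n in ['wrist','side']:
    im,d,P=shot(n); ims.append(im); Z=P[...,2]
    t=colour(im,'blue')&(d>0)&(np.hypot(P[...,0]-.644,P[...,1])<.2)&(Z<.03)
    print(n,gridfit(n,p[0],p[1],.05,.13)); print(' tray',rect(P,big(t)|t), P[t].min(0).round(4),P[t].max(0).round(4))
cv2.imwrite('pics/d.png',cv2.resize(np.hstack(ims),(800,300)))
E
```

```text
t 6.85 p [0.6444 0.0034 0.0766] z [ 0. -0. -1.] jaw heading 2.37 j [-0.18  0.68  1.23  0.    1.23 -0.22] F [-1.1  0.1 -3.5] w 0.0631
wrist ((array([0.6443, 0.0343]), [71.6, 173.2], np.float32(92.28)), 'z', np.float64(0.0942), 'slope', array([-0.002,  0.003]))Traceback (most recent call last):
  File "<stdin>", line 8, in <module>
  File "h.py", line 23, in big
    n,l,s,c=cv2.connectedComponentsWithStats(m.astype(np.uint8)); return l==1+np.argmax(s[1:,4])
                                                                              ~~~~~~~~~^^^^^^^^^
    return _wrapfunc(a, 'argmax', axis=axis, out=out, **kwds)
    return bound(*args, **kwds)
ValueError: attempt to get argmax of an empty sequence
```

Request:
send_rows:
  moves:
    - {"delta_rot":[0,0,0],"delta_pos":[0,0,-0.02],"gripper":1}
    - {"delta_rot":[0,0,0],"delta_pos":[0,0,-0.02],"gripper":1}
    - {"delta_rot":[0,0,0],"delta_pos":[0,0,-0.014],"gripper":1}
    - {"delta_rot":[0,0,0],"delta_pos":[0,0,0],"gripper":1}
    - {"delta_rot":[0,0,0],"delta_pos":[0,0,0],"gripper":1}

```text
time_s: 7.45
tool_pos: [0.6447, 0.0033, 0.0227]
tcp_rot: [2.176, 2.265, 0.0]
ft_force: [0.7, 0.2, -1.6]
gripper_width: 0.0635
```

```bash
python3 - <<'E'
from h import *
say()
s,p,T=tool()
im,d,P=shot('side'); Z=P[...,2]
print(gridfit('side',p[0],p[1],.03,.07))
t=colour(im,'blue')&(d>0)&(np.hypot(P[...,0]-.644,P[...,1])<.2)&(Z<.03)
print(' tray',rect(P,t))
a=im[120:330,170:370]; im2,d2,_=shot('wrist')
im3,d3,_=shot('top'); b=im3[130:230,190:350]
cv2.imwrite('pics/d.png',np.hstack([cv2.resize(a,(400,420)),cv2.resize(im2,(400,300))[:,:].copy() if 0 else cv2.copyMakeBorder(cv2.resize(b,(400,250)),0,170,0,0,cv2.BORDER_CONSTANT)]))
E
```

```text
t 7.45 p [0.6447 0.0033 0.0227] z [ 0. -0. -1.] jaw heading 2.3 j [-0.18  0.74  1.28  0.    1.12 -0.22] F [ 0.7  0.2 -1.6] w 0.0635
((array([0.6444, 0.0428]), [79.6, 215.5], np.float32(91.16)), 'z', np.float64(0.0411), 'slope', array([ 0.007, -0.014]))
 tray (array([0.6434, 0.0048]), [103.8, 327.9], np.float32(92.09))
```

View pics/d.png

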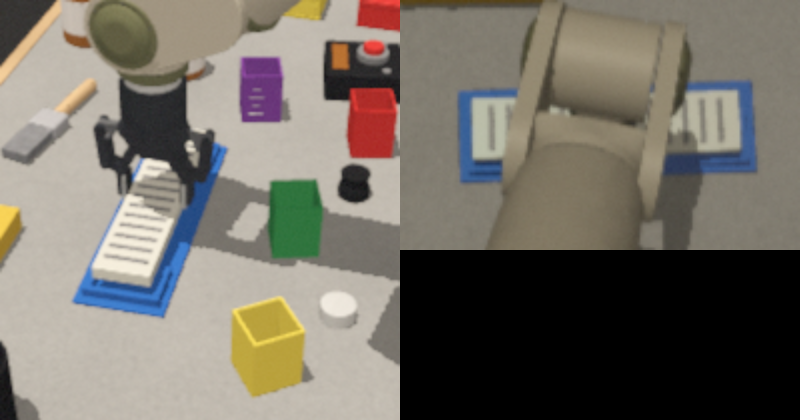

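Side crop shows the grid level over the tray, and the top crop shows both ends sticking out past the arm. I'll measure both ends and edges against the tray from the top.

```bash
python3 - <<'E'
from h import *
u=np.array([np.cos(np.radians(92.3)),np.sin(np.radians(92.3))]); v=np.array([u[1],-u[0]])
for k in range(2):
    im,d,P=shot('top'); X=P[...,:2]-np.array([.644,.0037]); a=X@u; b=X@v; Z=P[...,2]
    h=hsv(im); g=(h[...,1]<70)&(h[...,2]>90)&(Z>.033)&(Z<.05)&(abs(a)<.17)&(abs(b)<.06)&(abs(a)>.08)
    t=colour(im,'blue')&(abs(Z-.006)<.006)&(abs(a)<.19)&(abs(b)<.08)
    for s in (1,-1):
        gs=g&(a*s>.09); lo,hi=np.percentile(b[gs],[1,99]); print('end',s,'grid end',np.percentile(s*a[gs],99).round(4),'mid b',((lo+hi)/2).round(4),(hi-lo).round(4),'tray end',np.percentile((s*a)[t],99.7).round(4))
        ts=t&(s*a>.15); print('  tray b mid',(np.percentile(b[ts],[1,99]).mean()).round(4))
E
```

```text
end 1 grid end 0.1449 mid b 0.0017 0.0643 tray end 0.1631
  tray b mid -0.0007
end -1 grid end 0.1431 mid b 0.0008 0.0649 tray end 0.1636
  tray b mid 0.0005
end 1 grid end 0.1444 mid b 0.0014 0.0644 tray end 0.1633
  tray b mid -0.0005
end -1 grid end 0.1429 mid b 0.0008 0.0654 tray end 0.1636
  tray b mid 0.0003
```

Request:
send_rows:
  moves:
    - {"delta_rot":[0,0,0.2],"delta_pos":[-0.001,-0.0007,-0.003],"gripper":1}
    - {"delta_rot":[0,0,0],"delta_pos":[0,0,-0.004],"gripper":1}
    - {"delta_rot":[0,0,0],"delta_pos":[0,0,-0.003],"gripper":1}
    - {"delta_rot":[0,0,0],"delta_pos":[0,0,-0.002],"gripper":1}
    - {"delta_rot":[0,0,0],"delta_pos":[0,0,0],"gripper":1}

```text
time_s: 8.25
tool_pos: [0.6432, 0.0027, 0.0098]
tcp_rot: [-2.172, -2.269, 0.001]
ft_force: [-0.3, -0.0, -2.6]
gripper_width: 0.0628
```

Request:
send_rows:
  moves:
    - {"delta_rot":[0,0,0],"delta_pos":[0,0,-0.003],"gripper":1}
    - {"delta_rot":[0,0,0],"delta_pos":[0,0,-0.002],"gripper":1}
    - {"delta_rot":[0,0,0],"delta_pos":[0,0,0],"gripper":1}

```text
time_s: 8.55
tool_pos: [0.6432, 0.0027, 0.005]
tcp_rot: [-2.172, -2.269, 0.001]
ft_force: [0.1, -0.3, -2.9]
gripper_width: 0.0632
```

Request:
send_rows:
  moves:
    - {"delta_rot":[0,0,0],"delta_pos":[0,0,-0.001],"gripper":1}
    - {"delta_rot":[0,0,0],"delta_pos":[0,0,-0.001],"gripper":1}
    - {"delta_rot":[0,0,0],"delta_pos":[0,0,-0.0005],"gripper":1}
    - {"delta_rot":[0,0,0],"delta_pos":[0,0,0],"gripper":1}

```text
time_s: 8.95
tool_pos: [0.6435, 0.0027, 0.0033]
tcp_rot: [2.172, 2.269, 0.0]
ft_force: [-1.4, 0.9, 1.8]
gripper_width: 0.063
```

Request:
send_rows:
  moves:
    - {"delta_rot":[0,0,0],"delta_pos":[0,0,0],"gripper":0}
    - {"delta_rot":[0,0,0],"delta_pos":[0,0,0],"gripper":0}
    - {"delta_rot":[0,0,0],"delta_pos":[0,0,0],"gripper":0}
    - {"delta_rot":[0,0,0],"delta_pos":[0,0,0],"gripper":0}

```text
time_s: 9.35
tool_pos: [0.6435, 0.0027, 0.0028]
tcp_rot: [2.173, 2.269, 0.0]
ft_force: [-0.2, 0.9, -0.1]
gripper_width: 0.0853
```

Request:
send_rows:
  moves:
    - {"delta_rot":[0,0,0],"delta_pos":[0,0,0.015],"gripper":0}
    - {"delta_rot":[0,0,0],"delta_pos":[0,0,0.035],"gripper":0}
    - {"delta_rot":[0,0,0],"delta_pos":[-0.01,0,0.04],"gripper":0}
    - {"delta_rot":[0,0,0],"delta_pos":[-0.03,0,0.03],"gripper":0}
    - {"delta_rot":[0,0,0],"delta_pos":[-0.03,0,0.03],"gripper":0}

```text
time_s: 9.85
tool_pos: [0.5727, 0.0027, 0.1552]
tcp_rot: [2.172, 2.268, 0.002]
ft_force: [0.3, -0.3, 0.0]
gripper_width: 0.0853
```

```bash
python3 - <<'E'
from h import *
say()
for n in ['side','wrist','top']: print(n,gridfit(n,.644,.003,.012,.035,'e_'+n))
E
```

```text
t 9.85 p [0.5727 0.0027 0.1552] z [ 0.002 -0.    -1.   ] jaw heading 2.49 j [-0.2   0.48  1.36 -0.    1.3  -0.25] F [ 0.3 -0.3  0. ] w 0.0853
side ((array([ 0.6442, -0.0036]), [75.9, 307.9], np.float32(93.49)), 'z', np.float64(0.0211), 'slope', array([ 0.003, -0.002]))
wrist ((array([0.643 , 0.0029]), [70.0, 291.8], np.float32(92.24)), 'z', np.float64(0.0208), 'slope', array([ 0.002, -0.   ]))
top ((array([ 0.6473, -0.1229]), [39.2, 68.6], np.float32(177.49)), 'z', np.float64(0.0211), 'slope', array([0.008, 0.019]))
```

Grid is seated: its top is at 21 mm, level, and centred on the pocket. Next is the green cup, with a vertical grasp above it, then a check from near.

Request:
send_rows:
  moves:
    - {"delta_rot":[0,0,-7.5],"delta_pos":[-0.0095,0,0],"gripper":0}
    - {"delta_rot":[0,0,-7.5],"delta_pos":[-0.0095,0,0],"gripper":0}
    - {"delta_rot":[0,0,-7.5],"delta_pos":[-0.0095,0,0],"gripper":0}
    - {"delta_rot":[0,0,-7.5],"delta_pos":[-0.0095,0,0],"gripper":0}
    - {"delta_rot":[0,0,-7.5],"delta_pos":[-0.0095,0,0],"gripper":0}

```text
time_s: 10.5
tool_pos: [0.5259, 0.0027, 0.1523]
tcp_rot: [-2.79, -1.442, 0.001]
ft_force: [0.5, -0.4, -0.6]
gripper_width: 0.0854
```

Request:
send_rows:
  moves:
    - {"delta_rot":[0,0,-7.5],"delta_pos":[-0.0095,0,0],"gripper":0}
    - {"delta_rot":[0,0,-7.5],"delta_pos":[-0.0095,0,0],"gripper":0}
    - {"delta_rot":[0,0,-7.5],"delta_pos":[-0.0095,0,0],"gripper":0}
    - {"delta_rot":[0,0,-7.5],"delta_pos":[-0.0095,0,0],"gripper":0}
    - {"delta_rot":[0,0,-7.3],"delta_pos":[-0.0095,0,0],"gripper":0}

```text
time_s: 11.0
tool_pos: [0.4784, 0.0026, 0.1524]
tcp_rot: [-3.105, -0.474, 0.001]
ft_force: [-0.7, -0.2, 0.1]
gripper_width: 0.0852
```

```bash
cat >> h.py <<'E'
def cup(n,k,x,y,S=110,rad=.08):
    im,d,P=shot(n); Z=P[...,2]
    m=colour(im,k,S)&(d>0)&(np.hypot(P[...,0]-x,P[...,1]-y)<rad)&(Z>.0)
    if m.sum()<30: return None
    m=big(m); t=m&(Z>Z[m].max()-.012)
    return 'top',rect(P,t),'all',rect(P,m),'z',np.percentile(Z[m],[2,98]).round(3)
E
python3 - <<'E'
from h import *
say()
for n in ['wrist','side']: print(n,cup(n,'green',.4778,.002))
print('tray/grid',gridfit('side',.644,.003,.012,.035,'f_side'))
for k,x,y in [('red',.421,-.221),('yellow',.463,.212)]: print(k,cup('side',k,x,y))
E
```

```text
t 11.0 p [0.4784 0.0026 0.1524] z [-0.001  0.    -1.   ] jaw heading -72.63 j [-0.24  0.34  1.62  0.    1.19  1.02] F [-0.7 -0.2  0.1] w 0.0852
wrist ('top', (array([0.4767, 0.0015]), [53.6, 54.0], np.float32(18.37)), 'all', (array([ 0.4734, -0.0045]), [63.1, 63.7], np.float32(17.7)), 'z', array([0.002, 0.073]))
side ('top', (array([0.4777, 0.003 ]), [52.1, 59.0], np.float32(109.47)), 'all', (array([0.4776, 0.0014]), [52.7, 62.6], np.float32(108.59)), 'z', array([0.003, 0.073]))
tray/grid ((array([ 0.6441, -0.0024]), [75.2, 308.4], np.float32(93.59)), 'z', np.float64(0.0211), 'slope', array([ 0.006, -0.002]))
red ('top', (array([ 0.4204, -0.2226]), [53.8, 61.8], np.float32(104.43)), 'all', (array([ 0.4202, -0.2221]), [54.3, 64.6], np.float32(104.81)), 'z', array([0.002, 0.074]))
yellow ('top', (array([0.4622, 0.2124]), [54.1, 57.7], np.float32(126.57)), 'all', (array([0.4621, 0.2121]), [55.7, 58.5], np.float32(126.62)), 'z', array([0.002, 0.073]))
```

Request:
send_rows:
  moves:
    - {"delta_rot":[0,0,1],"delta_pos":[-0.001,-0.001,-0.025],"gripper":0}
    - {"delta_rot":[0,0,0],"delta_pos":[0,0,-0.035],"gripper":0}
    - {"delta_rot":[0,0,0],"delta_pos":[0,0,-0.035],"gripper":0}
    - {"delta_rot":[0,0,0],"delta_pos":[0,0,-0.027],"gripper":0}
    - {"delta_rot":[0,0,0],"delta_pos":[0,0,0],"gripper":0}
  grip_force: 50

```text
time_s: 11.75
tool_pos: [0.4763, 0.002, 0.0281]
tcp_rot: [-3.097, -0.512, 0.009]
ft_force: [-0.3, -0.1, 0.6]
gripper_width: 0.0852
```

Request:
send_rows:
  moves:
    - {"delta_rot":[0,0,0],"delta_pos":[0,0,0],"gripper":0.5}
    - {"delta_rot":[0,0,0],"delta_pos":[0,0,0],"gripper":1}
    - {"delta_rot":[0,0,0],"delta_pos":[0,0,0],"gripper":1}
    - {"delta_rot":[0,0,0],"delta_pos":[0,0,0],"gripper":1}
    - {"delta_rot":[0,0,0],"delta_pos":[0,0,0],"gripper":1}

```text
time_s: 12.25
tool_pos: [0.4784, 0.0015, 0.0324]
tcp_rot: [3.099, 0.51, 0.005]
ft_force: [1.1, 0.4, 8.0]
gripper_width: 0.0536
```

Request:
send_rows:
  moves:
    - {"delta_rot":[0,0,0],"delta_pos":[0,0,0.01],"gripper":1}
    - {"delta_rot":[0,0,0],"delta_pos":[0,0,0.035],"gripper":1}
    - {"delta_rot":[0,0,0],"delta_pos":[0,0,0.04],"gripper":1}
    - {"delta_rot":[0,0,0],"delta_pos":[0,0,0.035],"gripper":1}
    - {"delta_rot":[0,0,0],"delta_pos":[0,0,0],"gripper":1}

```text
time_s: 12.75
tool_pos: [0.4792, 0.0014, 0.1558]
tcp_rot: [3.096, 0.51, 0.014]
ft_force: [-0.2, 0.2, -2.1]
gripper_width: 0.0533
```

Request:
send_rows:
  moves:
    - {"delta_rot":[0,0,0.8],"delta_pos":[-0.011,0.032,0],"gripper":1}
    - {"delta_rot":[0,0,0.8],"delta_pos":[-0.011,0.032,0],"gripper":1}
    - {"delta_rot":[0,0,0.8],"delta_pos":[-0.011,0.032,0],"gripper":1}
    - {"delta_rot":[0,0,0.8],"delta_pos":[-0.011,0.032,0],"gripper":1}
    - {"delta_rot":[0,0,0.8],"delta_pos":[-0.011,0.032,0],"gripper":1}
  grip_force: 80

```text
time_s: 13.25
tool_pos: [0.4213, 0.1628, 0.1508]
tcp_rot: [-3.08, -0.619, 0.001]
ft_force: [0.6, 0.6, -1.1]
gripper_width: 0.0533
```

Request:
send_rows:
  moves:
    - {"delta_rot":[0,0,0.8],"delta_pos":[-0.011,0.032,0],"gripper":1}
    - {"delta_rot":[0,0,0.8],"delta_pos":[-0.011,0.032,0],"gripper":1}
    - {"delta_rot":[0,0,0.8],"delta_pos":[-0.011,0.032,0],"gripper":1}
    - {"delta_rot":[0,0,0.8],"delta_pos":[-0.011,0.032,0],"gripper":1}
    - {"delta_rot":[0,0,0.8],"delta_pos":[-0.011,0.032,0],"gripper":1}

```text
time_s: 13.75
tool_pos: [0.3663, 0.3228, 0.1507]
tcp_rot: [3.056, 0.726, -0.001]
ft_force: [0.7, 0.5, -0.7]
gripper_width: 0.0531
```

```bash
python3 - <<'E'
from h import *
say(); s,p,T=tool(); print(s['qpos'].round(3), 'plane heading',np.degrees(s['qpos'][0]).round(1))
E
```

```text
t 13.75 p [0.3663 0.3228 0.1507] z [-0.001 -0.    -1.   ] jaw heading -63.27 j [ 0.48  0.35  1.6  -0.    1.19  1.58] F [ 0.7  0.5 -0.7] w 0.0531
[ 0.479  0.354  1.596 -0.     1.192  1.584] plane heading 27.5
```

Request:
send_rows:
  moves:
    - {"delta_rot":[-3.6,7.1,0],"delta_pos":[0,0,0],"gripper":1}
    - {"delta_rot":[-3.6,7.1,0],"delta_pos":[0,0,0],"gripper":1}
    - {"delta_rot":[-3.6,7.1,0],"delta_pos":[0,0,0],"gripper":1}
    - {"delta_rot":[-3.6,7.1,0],"delta_pos":[0,0,0],"gripper":1}
    - {"delta_rot":[-3.6,7.1,0],"delta_pos":[0,0,0],"gripper":1}

```text
time_s: 14.25
tool_pos: [0.3675, 0.3218, 0.1511]
tcp_rot: [2.734, 0.649, -0.996]
ft_force: [-0.4, 0.0, -0.9]
gripper_width: 0.0534
```

Request:
send_rows:
  moves:
    - {"delta_rot":[-3.6,7.1,0],"delta_pos":[0,0,0],"gripper":1}
    - {"delta_rot":[-3.6,7.1,0],"delta_pos":[0,0,0],"gripper":1}
    - {"delta_rot":[0,0,0],"delta_pos":[0,0,0],"gripper":1}

```text
time_s: 14.55
tool_pos: [0.3676, 0.3215, 0.1479]
tcp_rot: [2.523, 0.598, -1.345]
ft_force: [-1.2, 0.1, -1.3]
gripper_width: 0.0531
```

```bash
python3 - <<'E'
from h import *
say(); im,d,P=shot('side','g_side'); print(cup('side','green',.3663,.3228,rad=.12))
E
```

```text
t 14.55 p [0.3676 0.3215 0.1479] z [-0.741 -0.375 -0.557] jaw heading -63.25 j [0.47 0.81 1.09 0.   2.22 1.58] F [-1.2  0.1 -1.3] w 0.0531
('top', (array([0.3949, 0.3415]), [36.6, 48.5], np.float32(116.28)), 'all', (array([0.3664, 0.3369]), [85.1, 92.2], np.float32(29.76)), 'z', array([0.121, 0.194]))
```

View pics/g_side.png

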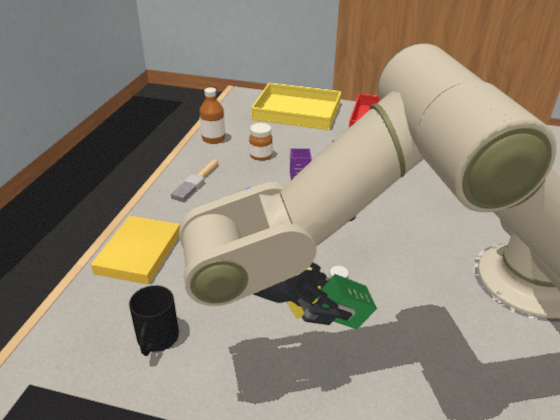

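The arm reaches a 56° inward tilt with the green cup held firmly; its closed bottom is at (350,300). I'll lower it and release so it lies mouth-outward, then back off along the tool.

Request:
send_rows:
  moves:
    - {"delta_rot":[0,0,0],"delta_pos":[0,0,-0.03],"gripper":1}
    - {"delta_rot":[0,0,0],"delta_pos":[0,0,-0.03],"gripper":1}
    - {"delta_rot":[0,0,0],"delta_pos":[0,0,-0.03],"gripper":1}
    - {"delta_rot":[0,0,0],"delta_pos":[0,0,-0.014],"gripper":1}
    - {"delta_rot":[0,0,0],"delta_pos":[0,0,0],"gripper":1}

```text
time_s: 15.15
tool_pos: [0.367, 0.3216, 0.0467]
tcp_rot: [2.529, 0.6, -1.335]
ft_force: [0.1, -0.0, -0.0]
gripper_width: 0.053
```

Request:
send_rows:
  moves:
    - {"delta_rot":[0,0,0],"delta_pos":[0,0,0],"gripper":0}
    - {"delta_rot":[0,0,0],"delta_pos":[0,0,0],"gripper":0}
    - {"delta_rot":[0,0,0],"delta_pos":[0,0,0],"gripper":0}
    - {"delta_rot":[0,0,0],"delta_pos":[0,0,0],"gripper":0}
    - {"delta_rot":[0,0,0],"delta_pos":[0,0,0],"gripper":0}

```text
time_s: 15.65
tool_pos: [0.3675, 0.3217, 0.0471]
tcp_rot: [2.53, 0.6, -1.335]
ft_force: [-0.1, 0.0, -0.1]
gripper_width: 0.0853
```

Request:
send_rows:
  moves:
    - {"delta_rot":[0,0,0],"delta_pos":[0.015,0.0075,0.02],"gripper":0}
    - {"delta_rot":[0,0,0],"delta_pos":[0.02,0.01,0.025],"gripper":0}
    - {"delta_rot":[0,0,0],"delta_pos":[0.015,0.0075,0.035],"gripper":0}
    - {"delta_rot":[0,0,0],"delta_pos":[0,0,0.04],"gripper":0}
    - {"delta_rot":[0,0,0],"delta_pos":[0,0,0.03],"gripper":0}

```text
time_s: 16.15
tool_pos: [0.4177, 0.3468, 0.1989]
tcp_rot: [2.53, 0.6, -1.334]
ft_force: [-0.5, 0.6, -0.5]
gripper_width: 0.0855
```

```bash
python3 - <<'E'
from h import *
say()
for n in ['side','top']: print(cup(n,'green',.38,.33,rad=.12))
E
```

```text
t 16.15 p [0.4177 0.3468 0.1989] z [-0.736 -0.373 -0.565] jaw heading -63.23 j [0.47 0.85 0.82 0.01 2.44 1.58] F [-0.5  0.6 -0.5] w 0.0855
('top', (array([0.393 , 0.3367]), [55.7, 70.2], np.float32(27.76)), 'all', (array([0.3931, 0.3359]), [57.9, 71.4], np.float32(27.06)), 'z', array([0.002, 0.056]))
('top', (array([0.3942, 0.336 ]), [54.8, 69.5], np.float32(26.58)), 'all', (array([0.3943, 0.3358]), [55.3, 69.6], np.float32(26.63)), 'z', array([0.015, 0.058]))
```

Green now lies on its side at (0.394,0.336), heading 27°. I'll swing the tool over to point 45° outward.

Request:
send_rows:
  moves:
    - {"delta_rot":[3.6,-7.1,0],"delta_pos":[-0.007,-0.0035,0],"gripper":0}
    - {"delta_rot":[3.6,-7.1,0],"delta_pos":[-0.007,-0.0035,0],"gripper":0}
    - {"delta_rot":[3.6,-7.1,0],"delta_pos":[-0.007,-0.0035,0],"gripper":0}
    - {"delta_rot":[3.6,-7.1,0],"delta_pos":[-0.007,-0.0035,0],"gripper":0}
    - {"delta_rot":[3.6,-7.1,0],"delta_pos":[-0.007,-0.0035,0],"gripper":0}

```text
time_s: 16.75
tool_pos: [0.3821, 0.329, 0.1966]
tcp_rot: [2.969, 0.704, -0.406]
ft_force: [0.0, 0.8, 0.2]
gripper_width: 0.0855
```

Request:
send_rows:
  moves:
    - {"delta_rot":[3.6,-7.1,0],"delta_pos":[-0.007,-0.0035,0],"gripper":0}
    - {"delta_rot":[3.6,-7.1,0],"delta_pos":[-0.007,-0.0035,0],"gripper":0}
    - {"delta_rot":[3.6,-7.1,0],"delta_pos":[-0.007,-0.0035,0],"gripper":0}
    - {"delta_rot":[3.6,-7.1,0],"delta_pos":[-0.007,-0.0035,0],"gripper":0}
    - {"delta_rot":[3.6,-7.1,0],"delta_pos":[-0.007,-0.0035,0],"gripper":0}

```text
time_s: 17.25
tool_pos: [0.3467, 0.3114, 0.1969]
tcp_rot: [-2.899, -0.688, -0.621]
ft_force: [0.2, 0.1, -1.2]
gripper_width: 0.0854
```

Request:
send_rows:
  moves:
    - {"delta_rot":[3.6,-7.1,0],"delta_pos":[-0.007,-0.0035,0],"gripper":0}
    - {"delta_rot":[3.6,-7.1,0],"delta_pos":[-0.007,-0.0035,0],"gripper":0}
    - {"delta_rot":[2.4,-4.8,0],"delta_pos":[0,0,-0.03],"gripper":0}
    - {"delta_rot":[0,0,0],"delta_pos":[0,0,0],"gripper":0}

```text
time_s: 17.65
tool_pos: [0.3303, 0.3066, 0.1845]
tcp_rot: [-2.702, -0.639, -1.067]
ft_force: [0.4, 0.7, -0.7]
gripper_width: 0.0854
```

```bash
python3 - <<'E'
from h import *
say()
for n in ['wrist','side']: print(n,cup(n,'green',.39,.33,rad=.12))
E
```

```text
t 17.65 p [0.3303 0.3066 0.1845] z [ 0.611  0.304 -0.73 ] jaw heading -63.41 j [ 0.5   0.08  2.14 -0.15  0.18  1.74] F [ 0.4  0.7 -0.7] w 0.0854
wrist ('top', (array([0.3917, 0.3344]), [52.7, 72.1], np.float32(27.06)), 'all', (array([0.3917, 0.3344]), [52.7, 72.1], np.float32(27.06)), 'z', array([0.014, 0.055]))
side ('top', (array([0.3927, 0.3364]), [54.9, 70.6], np.float32(26.62)), 'all', (array([0.3929, 0.3363]), [55.8, 71.4], np.float32(25.83)), 'z', array([0.002, 0.056]))
```

The outward pitch runs into j5's lower limit here. I'll fit a simple arm model to the logged states so I can choose feasible angles.

```bash
cat > kin.py <<'E'
import numpy as np
from scipy.optimize import least_squares
D=np.array([ # x,y,z,j1,j2,j3,j5 (j4=0)
[.2489,.4902,.2309,.886,.381,1.298,1.4636],[.4601,.3816,.149,.49,.53,1.29,1.32],[.4618,.3814,.091,.49,.59,1.37,1.18],
[.6416,.0035,.0755,-.18,.68,1.24,1.23],[.6447,.0033,.0227,-.18,.74,1.28,1.12],[.5727,.0027,.1552,-.2,.48,1.36,1.30],
[.4784,.0026,.1524,-.24,.34,1.62,1.19],[.3663,.3228,.1507,.479,.354,1.596,1.192],[.3676,.3215,.1479,.47,.81,1.09,2.22],[.4177,.3468,.1989,.47,.85,.82,2.44]])
def fk(p,j1,j2,j3,j5):
    s,h,L1,L2,de,Lw,d=p; S=j2+j3+j5; q=j2+j3+de
    R=s+L1*np.sin(j2)+L2*np.sin(q)+Lw*np.sin(S); z=h+L1*np.cos(j2)+L2*np.cos(q)+Lw*np.cos(S)
    return np.array([R*np.cos(j1)-d*np.sin(j1),R*np.sin(j1)+d*np.cos(j1),z])
f=lambda p:(np.array([fk(p,*r[3:])-r[:3] for r in D])).ravel()
best=min((least_squares(f,[0.02,.3,.4,.4,de,.3,.12],x_scale=.1) for de in (-.3,0,.3,1.5,-1.5)),key=lambda o:o.cost)
p=best.x
def ik(x,y,z,a):
    "a: down pitch deg (90 = straight down, <90 outward)"; s,h,L1,L2,de,Lw,d=p
    S=np.pi/2+np.radians(a); R=np.sqrt(x*x+y*y-d*d); j1=np.arctan2(y,x)-np.arctan2(d,R)
    g=lambda v:[s+L1*np.sin(v[0])+L2*np.sin(v[0]+v[1]+de)+Lw*np.sin(S)-R,h+L1*np.cos(v[0])+L2*np.cos(v[0]+v[1]+de)+Lw*np.cos(S)-z]
    o=least_squares(g,[.4,1.4],bounds=([-.89,.22],[2.33,2.48])); j5=S-o.x.sum()
    return np.round([np.degrees(j1),*o.x,j5],2),'err',round(1000*np.abs(o.fun).max(),1),'OK' if j5>.22 and j5<2.8 and o.cost<1e-6 else 'BAD'
E
python3 - <<'E'
from kin import *
print(p.round(3),'rms',np.sqrt(2*best.cost/len(f(p))).round(4))
for a in (40,45,50,55,60,70): print(a,'grid',ik(.644,.1,.05,a),ik(.644,-.1,.05,a),'lay',ik(.405,.34,.012,a))
for x,y in [(.5,.4),(.45,.38),(.5,.36),(.52,.3)]: print(x,y,[ik(x,y,.012,a) for a in (45,50,55)],ik(x,y,.05,146))
E
```

```text
[0.007 0.128 0.538 0.359 0.29  0.259 0.118] rms 0.0012
40 grid (array([-1.64,  0.65,  1.89, -0.27]), 'err', np.float64(0.0), 'BAD') (array([-19.29,   0.65,   1.89,  -0.27]), 'err', np.float64(0.0), 'BAD') lay (array([27.07,  0.71,  2.26, -0.7 ]), 'err', np.float64(0.0), 'BAD')
45 grid (array([-1.64,  0.62,  1.84, -0.1 ]), 'err', np.float64(0.0), 'BAD') (array([-19.29,   0.62,   1.84,  -0.1 ]), 'err', np.float64(0.0), 'BAD') lay (array([27.07,  0.66,  2.2 , -0.5 ]), 'err', np.float64(0.0), 'BAD')
50 grid (array([-1.64,  0.61,  1.78,  0.05]), 'err', np.float64(0.0), 'BAD') (array([-19.29,   0.61,   1.78,   0.05]), 'err', np.float64(0.0), 'BAD') lay (array([27.07,  0.61,  2.15, -0.32]), 'err', np.float64(0.0), 'BAD')
55 grid (array([-1.64,  0.6 ,  1.72,  0.21]), 'err', np.float64(0.0), 'BAD') (array([-19.29,   0.6 ,   1.72,   0.21]), 'err', np.float64(0.0), 'BAD') lay (array([27.07,  0.58,  2.09, -0.14]), 'err', np.float64(0.0), 'BAD')
60 grid (array([-1.64,  0.6 ,  1.66,  0.36]), 'err', np.float64(0.0), 'OK') (array([-19.29,   0.6 ,   1.66,   0.36]), 'err', np.float64(0.0), 'OK') lay (
[... 775 characters left out ...]
0e-02]), 'err', np.float64(0.0), 'BAD')] (array([28.58,  1.09,  0.73,  2.3 ]), 'err', np.float64(0.0), 'OK')
0.5 0.36 [(array([24.67,  0.68,  1.96, -0.28]), 'err', np.float64(0.0), 'BAD'), (array([24.67,  0.66,  1.9 , -0.12]), 'err', np.float64(0.0), 'BAD'), (array([24.67,  0.64,  1.85,  0.04]), 'err', np.float64(0.0), 'BAD')] (array([24.67,  1.14,  0.59,  2.39]), 'err', np.float64(0.0), 'OK')
0.52 0.3 [(array([18.61,  0.67,  2.  , -0.32]), 'err', np.float64(0.0), 'BAD'), (array([18.61,  0.65,  1.95, -0.15]), 'err', np.float64(0.0), 'BAD'), (array([1.861e+01, 6.300e-01, 1.890e+00, 1.000e-02]), 'err', np.float64(0.0), 'BAD')] (array([18.61,  1.11,  0.67,  2.34]), 'err', np.float64(0.0), 'OK')
```

```bash
python3 - <<'E'
from kin import *
for a in (130,135,140,145,150,155): print(a,[ik(.63,y,.05,a) for y in (.1,0,-.1)])
for x,y in [(.4,.35),(.45,.4),(.5,.4),(.5,.45),(.55,.4)]:
  print((x,y),[(a,ik(x,y,.012,a)[0][3]) for a in (55,60,65,70)],ik(x,y,.05,140))
E
```

```text
130 [(array([-1.68,  1.04,  0.69,  2.11]), 'err', np.float64(0.0), 'OK'), (array([-10.83,   1.02,   0.73,   2.09]), 'err', np.float64(0.0), 'OK'), (array([-19.72,   1.04,   0.69,   2.11]), 'err', np.float64(0.0), 'OK')]
135 [(array([-1.68,  1.09,  0.62,  2.23]), 'err', np.float64(0.0), 'OK'), (array([-10.83,   1.07,   0.66,   2.2 ]), 'err', np.float64(0.0), 'OK'), (array([-19.72,   1.09,   0.62,   2.23]), 'err', np.float64(0.0), 'OK')]
140 [(array([-1.68,  1.14,  0.54,  2.34]), 'err', np.float64(0.0), 'OK'), (array([-10.83,   1.12,   0.59,   2.31]), 'err', np.float64(0.0), 'OK'), (array([-19.72,   1.14,   0.54,   2.34]), 'err', np.float64(0.0), 'OK')]
145 [(array([-1.68,  1.19,  0.47,  2.44]), 'err', np.float64(0.0), 'OK'), (array([-10.83,   1.17,   0.52,   2.42]), 'err', np.float64(0.0), 'OK'), (array([-19.72,   1.19,   0.47,   2.44]), 'err', np.float64(0.0), 'OK')]
150 [(array([-1.68,  1.24,  0.4 ,  2.55]), 'err', np.float64(0.0), 'OK'), (array([-10.83,   1.22,   0.45,   2.52]), 'err', np.float64(0.0), 'OK'), (array([-19.72,   1.24,   0.4 ,   2.55]), 'err', np.float64(0.0), 'OK')]

[... 403 characters left out ...]
, 0.4) [(55, np.float64(0.01)), (60, np.float64(0.17)), (65, np.float64(0.32)), (70, np.float64(0.47))] (array([30.29,  1.06,  0.73,  2.22]), 'err', np.float64(0.0), 'OK')
(0.5, 0.4) [(55, np.float64(0.09)), (60, np.float64(0.24)), (65, np.float64(0.39)), (70, np.float64(0.54))] (array([28.  ,  1.14,  0.53,  2.34]), 'err', np.float64(0.0), 'OK')
(0.5, 0.45) [(55, np.float64(0.15)), (60, np.float64(0.31)), (65, np.float64(0.45)), (70, np.float64(0.6))] (array([31.85,  1.23,  0.31,  2.48]), 'err', np.float64(0.0), 'OK')
(0.55, 0.4) [(55, np.float64(0.17)), (60, np.float64(0.32)), (65, np.float64(0.47)), (70, np.float64(0.61))] (array([26.  ,  1.26,  0.25,  2.51]), 'err', np.float64(0.0), 'OK')
```

The model fits to 1.2 mm. It gives a workable plan: grasp the lying cup pitched 70° (slightly outward), then pitch 85–90° inward, which stands it mouth-down on the grid with no roll needed.

Request:
send_rows:
  moves:
    - {"delta_rot":[-3.5,6.8,0],"delta_pos":[0.013,0.006,-0.02],"gripper":0}
    - {"delta_rot":[-3.5,6.8,0],"delta_pos":[0.013,0.006,-0.02],"gripper":0}
    - {"delta_rot":[-3.5,6.8,0],"delta_pos":[0.013,0.006,-0.02],"gripper":0}
    - {"delta_rot":[0,0,0],"delta_pos":[0,0,0],"gripper":0}
    - {"delta_rot":[0,0,0],"delta_pos":[0,0,0],"gripper":0}

```text
time_s: 18.25
tool_pos: [0.3739, 0.3268, 0.1281]
tcp_rot: [-2.933, -0.696, -0.542]
ft_force: [-1.2, -0.1, -0.3]
gripper_width: 0.0855
```

```bash
python3 - <<'E'
from h import *
say(); print(cup('wrist','green',.39,.33,rad=.12))
E
```

```text
t 18.25 p [0.3739 0.3268 0.1281] z [ 0.32   0.156 -0.934] jaw heading -63.35 j [ 0.49  0.29  1.86 -0.02  0.64  1.6 ] F [-1.2 -0.1 -0.3] w 0.0855
('top', (array([0.3925, 0.3347]), [53.1, 71.8], np.float32(26.54)), 'all', (array([0.3925, 0.3347]), [53.1, 71.8], np.float32(26.54)), 'z', array([0.052, 0.055]))
```

Request:
send_rows:
  moves:
    - {"delta_rot":[0,0,0],"delta_pos":[0.0066,0.003,-0.035],"gripper":0}
    - {"delta_rot":[0,0,0],"delta_pos":[0.0066,0.003,-0.035],"gripper":0}
    - {"delta_rot":[0,0,0],"delta_pos":[0.0064,0.003,-0.033],"gripper":0}
    - {"delta_rot":[0,0,0],"delta_pos":[0.006,0.0027,-0.0175],"gripper":0}
    - {"delta_rot":[0,0,0],"delta_pos":[0,0,0],"gripper":0}
  grip_force: 50

```text
time_s: 18.8
tool_pos: [0.3976, 0.3375, 0.0062]
tcp_rot: [-2.936, -0.697, -0.535]
ft_force: [1.1, 0.1, 1.5]
gripper_width: 0.0857
```

Request:
send_rows:
  moves:
    - {"delta_rot":[0,0,0],"delta_pos":[0,0,0],"gripper":0.5}
    - {"delta_rot":[0,0,0],"delta_pos":[0,0,0],"gripper":1}
    - {"delta_rot":[0,0,0],"delta_pos":[0,0,0],"gripper":1}
    - {"delta_rot":[0,0,0],"delta_pos":[0,0,0],"gripper":1}
    - {"delta_rot":[0,0,0],"delta_pos":[0,0,0],"gripper":1}

```text
time_s: 19.3
tool_pos: [0.3981, 0.3379, 0.0089]
tcp_rot: [-2.934, -0.697, -0.541]
ft_force: [-2.7, -2.3, 5.9]
gripper_width: 0.0535
```

```bash
python3 - <<'E'
from h import *
say(); print(cup('side','green',.39,.33,rad=.12))
E
```

```text
t 19.3 p [0.3981 0.3379 0.0089] z [ 0.32   0.155 -0.935] jaw heading -63.35 j [ 0.48  0.55  1.92 -0.04  0.31  1.62] F [-2.7 -2.3  5.9] w 0.0535
('top', (array([0.3998, 0.3397]), [55.8, 56.4], np.float32(26.83)), 'all', (array([0.3996, 0.3401]), [56.4, 56.7], np.float32(116.8)), 'z', array([0.002, 0.056]))
```

Request:
send_rows:
  moves:
    - {"delta_rot":[0,0,0],"delta_pos":[0,0,0.01],"gripper":1}
    - {"delta_rot":[0,0,0],"delta_pos":[0,0,0.035],"gripper":1}
    - {"delta_rot":[0,0,0],"delta_pos":[0,0,0.045],"gripper":1}
    - {"delta_rot":[0,0,0],"delta_pos":[0,0,0.045],"gripper":1}
    - {"delta_rot":[0,0,0],"delta_pos":[0,0,0.03],"gripper":1}
  grip_force: 80

```text
time_s: 19.85
tool_pos: [0.3978, 0.3379, 0.1768]
tcp_rot: [-2.933, -0.697, -0.544]
ft_force: [0.1, 1.1, -1.5]
gripper_width: 0.0533
```

```bash
cat >> h.py <<'E'
def want(head,a,jaw):
    "tool rotation: horizontal heading of tool axis head deg, pitch a (from horizontal, <=90) down, jaw heading"
    h,e=np.radians(head),np.radians(a); z=np.array([np.cos(e)*np.cos(h),np.cos(e)*np.sin(h),-np.sin(e)])
    y=np.array([np.cos(np.radians(jaw)),np.sin(np.radians(jaw)),0]); y-=z*(y@z); y/=np.linalg.norm(y)
    return R.from_matrix(np.c_[np.cross(y,z),y,z])
def plan(pos,Rt,n):
    s,p,T=tool(); w=np.degrees((Rt*T.inv()).as_rotvec()); d=np.array(pos)-p
    print('total rot',w.round(2),round(np.linalg.norm(w),1),'pos',d.round(4),'| per row of',n,':',(w/n).round(2).tolist(),(d/n).round(4).tolist())
E
python3 - <<'E'
from h import *
from kin import ik
say()
plan([.6215,.1025,.14],want(182.3,22,-87.7),12)
print(ik(.6215,.1025,.14,158),ik(.6215,.1025,.05,158))
E
```

```text
t 19.85 p [0.3978 0.3379 0.1768] z [ 0.322  0.156 -0.934] jaw heading -63.34 j [ 0.48  0.25  1.72 -0.02  0.8   1.6 ] F [ 0.1  1.1 -1.5] w 0.0533
total rot [-22.15  86.73 -19.48] 91.6 pos [ 0.2237 -0.2354 -0.0368] | per row of 12 : [-1.85, 7.23, -1.62] [0.0186, -0.0196, -0.0031]
(array([-1.47,  1.21,  0.3 ,  2.82]), 'err', np.float64(0.0), 'BAD') (array([-1.47,  1.29,  0.36,  2.68]), 'err', np.float64(0.0), 'OK')
```

Request:
send_rows:
  moves:
    - {"delta_rot":[-1.85,7.23,-1.62],"delta_pos":[0.0186,-0.0196,0],"gripper":1}
    - {"delta_rot":[-1.85,7.23,-1.62],"delta_pos":[0.0186,-0.0196,0],"gripper":1}
    - {"delta_rot":[-1.85,7.23,-1.62],"delta_pos":[0.0186,-0.0196,0],"gripper":1}
    - {"delta_rot":[-1.85,7.23,-1.62],"delta_pos":[0.0186,-0.0196,0],"gripper":1}
    - {"delta_rot":[-1.85,7.23,-1.62],"delta_pos":[0.0186,-0.0196,0],"gripper":1}

```text
time_s: 20.35
tool_pos: [0.4914, 0.2389, 0.1743]
tcp_rot: [-3.034, -0.465, 0.458]
ft_force: [-0.5, 0.1, -1.3]
gripper_width: 0.0536
```

Request:
send_rows:
  moves:
    - {"delta_rot":[-1.85,7.23,-1.62],"delta_pos":[0.0186,-0.0196,0],"gripper":1}
    - {"delta_rot":[-1.85,7.23,-1.62],"delta_pos":[0.0186,-0.0196,-0.01],"gripper":1}
    - {"delta_rot":[-1.85,7.23,-1.62],"delta_pos":[0.0186,-0.0196,-0.01],"gripper":1}
    - {"delta_rot":[-1.85,7.23,-1.62],"delta_pos":[0.0186,-0.0196,-0.01],"gripper":1}
    - {"delta_rot":[-1.85,7.23,-1.62],"delta_pos":[0.0186,-0.0196,-0.01],"gripper":1}

```text
time_s: 20.85
tool_pos: [0.5846, 0.1411, 0.1336]
tcp_rot: [2.79, 0.176, -1.42]
ft_force: [0.3, 0.2, -0.8]
gripper_width: 0.0532
```

Request:
send_rows:
  moves:
    - {"delta_rot":[-1.85,7.23,-1.62],"delta_pos":[0.0186,-0.0196,-0.015],"gripper":1}
    - {"delta_rot":[-1.5,6,-1.3],"delta_pos":[0.0186,-0.0196,-0.015],"gripper":1}
    - {"delta_rot":[0,0,0],"delta_pos":[0,0,0],"gripper":1}
    - {"delta_rot":[0,0,0],"delta_pos":[0,0,0],"gripper":1}

```text
time_s: 21.25
tool_pos: [0.6211, 0.1022, 0.1013]
tcp_rot: [2.599, 0.065, -1.726]
ft_force: [-0.1, 0.8, 0.8]
gripper_width: 0.0534
```

```bash
python3 - <<'E'
from h import *
say()
plan([.6215,.1025,.05],want(182.3,22,-87.7),1)
im,d,P=shot('side','i_side'); print(cup('side','green',.64,.1,rad=.12))
E
```

```text
t 21.25 p [0.6211 0.1022 0.1013] z [-0.921 -0.041 -0.388] jaw heading -87.35 j [-0.01  1.24  0.34 -0.12  2.73  1.44] F [-0.1  0.8  0.8] w 0.0534
total rot [-0.34  0.83 -0.35] 1.0 pos [ 0.0004  0.0003 -0.0513] | per row of 1 : [-0.34, 0.83, -0.35] [0.0004, 0.0003, -0.0513]
('top', (array([0.6362, 0.1057]), [54.2, 56.4], np.float32(93.88)), 'all', (array([0.6429, 0.1022]), [65.8, 68.8], np.float32(1.47)), 'z', array([0.075, 0.148]))
```

View pics/i_side.png

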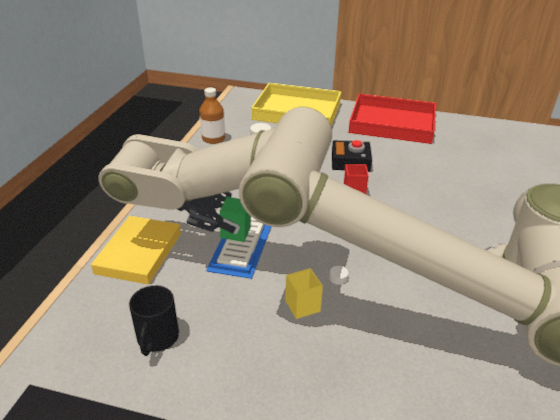

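The side view shows the green cup held mouth-down over the near end of the grid at (236,218). Lowering.

Request:
send_rows:
  moves:
    - {"delta_rot":[-0.3,0.8,-0.3],"delta_pos":[0,0,-0.02],"gripper":1}
    - {"delta_rot":[0,0,0],"delta_pos":[0,0,-0.02],"gripper":1}
    - {"delta_rot":[0,0,0],"delta_pos":[0,0,-0.008],"gripper":1}
    - {"delta_rot":[0,0,0],"delta_pos":[0,0,-0.001],"gripper":1}
    - {"delta_rot":[0,0,0],"delta_pos":[0,0,-0.001],"gripper":1}

```text
time_s: 21.85
tool_pos: [0.6209, 0.1027, 0.0526]
tcp_rot: [2.585, 0.054, -1.743]
ft_force: [-2.6, 0.3, 5.0]
gripper_width: 0.0533
```

Request:
send_rows:
  moves:
    - {"delta_rot":[0,0,0],"delta_pos":[0,0,-0.001],"gripper":1}
    - {"delta_rot":[0,0,0],"delta_pos":[0,0,0],"gripper":1}

```text
time_s: 22.05
tool_pos: [0.6209, 0.1027, 0.0526]
tcp_rot: [2.585, 0.054, -1.743]
ft_force: [-3.2, -0.4, 5.5]
gripper_width: 0.0532
```

```bash
python3 - <<'E'
from h import *
say(); print(cup('side','green',.64,.1,rad=.12))
E
```

```text
t 22.05 p [0.6209 0.1027 0.0526] z [-0.926 -0.038 -0.375] jaw heading -87.61 j [-0.01  1.29  0.35 -0.1   2.68  1.46] F [-3.2 -0.4  5.5] w 0.0532
('top', (array([0.6358, 0.106 ]), [54.9, 55.9], np.float32(0.32)), 'all', (array([0.6422, 0.1028]), [64.1, 65.2], np.float32(4.41)), 'z', array([0.024, 0.096]))
```

Request:
send_rows:
  moves:
    - {"delta_rot":[0,0,0],"delta_pos":[0,0,0],"gripper":0.3}
    - {"delta_rot":[0,0,0],"delta_pos":[0,0,0],"gripper":0.2}
    - {"delta_rot":[0,0,0],"delta_pos":[0,0,0],"gripper":0.2}
    - {"delta_rot":[0,0,0],"delta_pos":[0,0,0],"gripper":0.1}
    - {"delta_rot":[0,0,0],"delta_pos":[0,0,0],"gripper":0.1}

```text
time_s: 22.6
tool_pos: [0.6211, 0.1025, 0.051]
tcp_rot: [2.586, 0.054, -1.741]
ft_force: [0.5, 0.4, 0.3]
gripper_width: 0.0769
```

Request:
send_rows:
  moves:
    - {"delta_rot":[0,0,0],"delta_pos":[0.015,0.0006,0.006],"gripper":0.1}
    - {"delta_rot":[0,0,0],"delta_pos":[0.025,0.001,0.011],"gripper":0.1}
    - {"delta_rot":[0,0,0],"delta_pos":[0.025,0.001,0.02],"gripper":0.1}
    - {"delta_rot":[0,0,0],"delta_pos":[0.01,0,0.04],"gripper":0.1}
    - {"delta_rot":[0,-6,0],"delta_pos":[0,0,0.045],"gripper":0.1}

```text
time_s: 23.1
tool_pos: [0.632, 0.0966, 0.1713]
tcp_rot: [2.668, 0.048, -1.618]
ft_force: [1.2, -0.2, -0.6]
gripper_width: 0.0769
```

```bash
python3 - <<'E'
from h import *
say(); print(cup('side','green',.64,.1,rad=.12))
for k,x,y in [('red',.421,-.221),('yellow',.463,.212)]: print(k,cup('side',k,x,y))
E
```

```text
t 23.1 p [0.632  0.0966 0.1713] z [-0.886 -0.034 -0.462] jaw heading -87.88 j [-0.01  1.18  0.23 -0.15  2.82  1.41] F [ 1.2 -0.2 -0.6] w 0.0769
('top', (array([0.6376, 0.1059]), [54.4, 55.3], np.float32(89.58)), 'all', (array([0.6423, 0.1065]), [56.6, 64.8], np.float32(0.32)), 'z', array([0.024, 0.095]))
red ('top', (array([ 0.4073, -0.238 ]), [38.0, 68.5], np.float32(146.38)), 'all', (array([ 0.4073, -0.238 ]), [38.0, 68.5], np.float32(146.38)), 'z', array([0.051, 0.075]))
yellow ('top', (array([0.4626, 0.2115]), [55.3, 59.9], np.float32(127.21)), 'all', (array([0.4628, 0.2113]), [56.5, 59.5], np.float32(128.27)), 'z', array([0.003, 0.073]))
```

```bash
python3 - <<'E'
from h import *
plan([.4626,.2117,.17],want(0,90,-52.5),10)
E
```

```text
total rot [ 21.25 -58.49  31.97] 70.0 pos [-0.17    0.1144 -0.0112] | per row of 10 : [2.13, -5.85, 3.2] [-0.017, 0.0114, -0.0011]
```

Request:
send_rows:
  moves:
    - {"delta_rot":[2.1,-5.85,3.2],"delta_pos":[-0.01,0.0114,0.01],"gripper":0}
    - {"delta_rot":[2.1,-5.85,3.2],"delta_pos":[-0.015,0.0114,0.01],"gripper":0}
    - {"delta_rot":[2.1,-5.85,3.2],"delta_pos":[-0.017,0.0114,0.01],"gripper":0}
    - {"delta_rot":[2.1,-5.85,3.2],"delta_pos":[-0.018,0.0114,0],"gripper":0}
    - {"delta_rot":[2.1,-5.85,3.2],"delta_pos":[-0.02,0.0114,0],"gripper":0}

```text
time_s: 23.75
tool_pos: [0.5515, 0.1548, 0.2055]
tcp_rot: [2.958, 0.556, -0.846]
ft_force: [1.2, -0.3, -0.5]
gripper_width: 0.0854
```

Request:
send_rows:
  moves:
    - {"delta_rot":[2.1,-5.85,3.2],"delta_pos":[-0.018,0.0114,0],"gripper":0}
    - {"delta_rot":[2.1,-5.85,3.2],"delta_pos":[-0.018,0.0114,-0.01],"gripper":0}
    - {"delta_rot":[2.1,-5.85,3.2],"delta_pos":[-0.018,0.0114,-0.01],"gripper":0}
    - {"delta_rot":[2.1,-5.85,3.2],"delta_pos":[-0.018,0.0114,-0.01],"gripper":0}
    - {"delta_rot":[2.1,-5.85,3.2],"delta_pos":[-0.018,0.0114,0],"gripper":0}

```text
time_s: 24.25
tool_pos: [0.4607, 0.2115, 0.1743]
tcp_rot: [2.968, 1.009, -0.014]
ft_force: [0.5, 0.6, 0.7]
gripper_width: 0.0853
```

```bash
python3 - <<'E'
from h import *
say(); print('w',cup('wrist','yellow',.4626,.2117)); print('s',cup('side','yellow',.4626,.2117)); print(cup('side','green',.64,.1,rad=.12))
print(cup('side','red',.42,-.22))
plan([.4626,.2117,.03],want(0,90,-52.5),4)
E
```

```text
t 24.25 p [0.4607 0.2115 0.1743] z [-0.006 -0.01  -1.   ] jaw heading -52.43 j [ 0.2   0.36  1.5  -0.01  1.28  1.12] F [0.5 0.6 0.7] w 0.0853
w ('top', (array([0.4614, 0.2108]), [54.1, 54.8], np.float32(37.8)), 'all', (array([0.4501, 0.2006]), [71.7, 85.3], np.float32(37.34)), 'z', array([0.002, 0.073]))
s ('top', (array([0.4622, 0.2117]), [55.5, 57.2], np.float32(125.97)), 'all', (array([0.4621, 0.2116]), [55.2, 58.1], np.float32(127.14)), 'z', array([0.002, 0.073]))
('top', (array([0.6377, 0.1056]), [54.6, 55.3], np.float32(92.57)), 'all', (array([0.6427, 0.1064]), [56.5, 64.7], np.float32(2.56)), 'z', array([0.025, 0.095]))
('top', (array([ 0.4205, -0.2238]), [54.3, 64.5], np.float32(103.19)), 'all', (array([ 0.4206, -0.224 ]), [54.8, 64.9], np.float32(104.75)), 'z', array([0.002, 0.074]))
total rot [ 0.62 -0.48  0.06] 0.8 pos [ 0.0005  0.0004 -0.1458] | per row of 4 : [0.16, -0.12, 0.01] [0.0001, 0.0001, -0.0365]
```

Request:
send_rows:
  moves:
    - {"delta_rot":[0.3,-0.25,0],"delta_pos":[0.0005,-0.0003,-0.035],"gripper":0}
    - {"delta_rot":[0.3,-0.25,0],"delta_pos":[0.0005,0,-0.04],"gripper":0}
    - {"delta_rot":[0,0,0],"delta_pos":[0,0,-0.04],"gripper":0}
    - {"delta_rot":[0,0,0],"delta_pos":[0,0,-0.028],"gripper":0}
    - {"delta_rot":[0,0,0],"delta_pos":[0,0,0],"gripper":0}
  grip_force: 50

```text
time_s: 24.95
tool_pos: [0.4628, 0.2102, 0.0291]
tcp_rot: [-2.975, -1.006, 0.011]
ft_force: [0.7, 0.9, 1.6]
gripper_width: 0.0856
```

Request:
send_rows:
  moves:
    - {"delta_rot":[0,0,0],"delta_pos":[0,0,0],"gripper":0.5}
    - {"delta_rot":[0,0,0],"delta_pos":[0,0,0],"gripper":1}
    - {"delta_rot":[0,0,0],"delta_pos":[0,0,0],"gripper":1}
    - {"delta_rot":[0,0,0],"delta_pos":[0,0,0],"gripper":1}
    - {"delta_rot":[0,0,0],"delta_pos":[0,0,0],"gripper":1}

```text
time_s: 25.45
tool_pos: [0.4646, 0.2112, 0.0341]
tcp_rot: [2.975, 1.008, 0.007]
ft_force: [2.2, -0.1, 6.8]
gripper_width: 0.0534
```

Request:
send_rows:
  moves:
    - {"delta_rot":[0,0,0],"delta_pos":[0,0,0.015],"gripper":1}
    - {"delta_rot":[0,0,0],"delta_pos":[0,0.01,0.035],"gripper":1}
    - {"delta_rot":[0,0,-2.3],"delta_pos":[-0.01,0.035,0.035],"gripper":1}
    - {"delta_rot":[0,0,-2.3],"delta_pos":[-0.01,0.035,0.03],"gripper":1}
    - {"delta_rot":[0,0,-2.3],"delta_pos":[-0.01,0.035,0],"gripper":1}
  grip_force: 80

```text
time_s: 25.95
tool_pos: [0.4345, 0.3276, 0.152]
tcp_rot: [-3.03, -0.824, -0.015]
ft_force: [-0.5, -1.3, -1.2]
gripper_width: 0.0532
```

```bash
python3 - <<'E'
from h import *
say(); plan([.42,.36,.145],want(180+28.3,90-56,-61.7),7)
E
```

```text
t 25.95 p [0.4345 0.3276 0.152 ] z [ 0.009  0.004 -1.   ] jaw heading -59.58 j [ 0.43  0.44  1.45 -0.    1.24  1.47] F [-0.5 -1.3 -1.2] w 0.0532
total rot [-27.66  49.31  -1.98] 56.6 pos [-0.0145  0.0324 -0.007 ] | per row of 7 : [-3.95, 7.04, -0.28] [-0.0021, 0.0046, -0.001]
```

Request:
send_rows:
  moves:
    - {"delta_rot":[-3.95,7.04,-0.28],"delta_pos":[-0.002,0.0046,0],"gripper":1}
    - {"delta_rot":[-3.95,7.04,-0.28],"delta_pos":[-0.002,0.0046,0],"gripper":1}
    - {"delta_rot":[-3.95,7.04,-0.28],"delta_pos":[-0.002,0.0046,0],"gripper":1}
    - {"delta_rot":[-3.95,7.04,-0.28],"delta_pos":[-0.002,0.0046,-0.01],"gripper":1}
    - {"delta_rot":[-3.95,7.04,-0.28],"delta_pos":[-0.002,0.0046,-0.01],"gripper":1}

```text
time_s: 26.45
tool_pos: [0.4238, 0.3492, 0.1281]
tcp_rot: [2.71, 0.703, -1.001]
ft_force: [-0.4, 0.6, -1.3]
gripper_width: 0.0528
```

Request:
send_rows:
  moves:
    - {"delta_rot":[-3.95,7.04,-0.28],"delta_pos":[-0.002,0.0046,-0.02],"gripper":1}
    - {"delta_rot":[-3.95,7.04,-0.28],"delta_pos":[-0.002,0.0046,-0.02],"gripper":1}
    - {"delta_rot":[0,0,0],"delta_pos":[0,0,-0.03],"gripper":1}
    - {"delta_rot":[0,0,0],"delta_pos":[0,0,-0.014],"gripper":1}
    - {"delta_rot":[0,0,0],"delta_pos":[0,0,0],"gripper":1}

```text
time_s: 26.95
tool_pos: [0.4193, 0.3578, 0.0427]
tcp_rot: [2.502, 0.633, -1.346]
ft_force: [-0.3, -0.4, 0.1]
gripper_width: 0.053
```

Request:
send_rows:
  moves:
    - {"delta_rot":[0,0,0],"delta_pos":[0,0,0],"gripper":0}
    - {"delta_rot":[0,0,0],"delta_pos":[0,0,0],"gripper":0}
    - {"delta_rot":[0,0,0],"delta_pos":[0,0,0],"gripper":0}
    - {"delta_rot":[0,0,0],"delta_pos":[0,0,0],"gripper":0}
    - {"delta_rot":[0,0,0],"delta_pos":[0,0,0],"gripper":0}

```text
time_s: 27.45
tool_pos: [0.4195, 0.3579, 0.0435]
tcp_rot: [2.504, 0.634, -1.344]
ft_force: [0.5, -0.0, 0.6]
gripper_width: 0.0855
```

Request:
send_rows:
  moves:
    - {"delta_rot":[0,0,0],"delta_pos":[0.01,0.006,0.02],"gripper":0}
    - {"delta_rot":[0,0,0],"delta_pos":[0.01,0.006,0.03],"gripper":0}
    - {"delta_rot":[3.95,-7.04,0],"delta_pos":[0,0,0.04],"gripper":0}
    - {"delta_rot":[3.95,-7.04,0],"delta_pos":[0,0,0.03],"gripper":0}
    - {"delta_rot":[3.95,-7.04,0],"delta_pos":[0,0,0.02],"gripper":0}

```text
time_s: 27.95
tool_pos: [0.4402, 0.3702, 0.1855]
tcp_rot: [2.816, 0.719, -0.804]
ft_force: [0.6, -0.3, 0.0]
gripper_width: 0.0852
```

```bash
python3 - <<'E'
from h import *
from kin import ik
say()
for n in ['side','top','wrist']: print(n,cup(n,'yellow',.44,.37,rad=.12))
E
```

```text
t 27.95 p [0.4402 0.3702 0.1855] z [-0.466 -0.244 -0.851] jaw heading -61.52 j [0.49 0.72 0.92 0.01 2.05 1.56] F [ 0.6 -0.3  0. ] w 0.0852
side ('top', (array([0.4408, 0.3696]), [58.7, 71.8], np.float32(27.16)), 'all', (array([0.4483, 0.3549]), [73.1, 94.5], np.float32(116.95)), 'z', array([0.001, 0.056]))
top ('top', (array([0.4427, 0.3718]), [54.6, 72.0], np.float32(27.59)), 'all', (array([0.4407, 0.3808]), [73.2, 77.7], np.float32(27.33)), 'z', array([0.005, 0.058]))
wrist ('top', (array([0.4401, 0.3701]), [54.2, 73.8], np.float32(28.03)), 'all', (array([0.4209, 0.3586]), [70.1, 118.7], np.float32(27.7)), 'z', array([0.001, 0.055]))
```

```bash
python3 - <<'E'
from h import *
plan([.411,.354,.115],want(27.6,68,-62.4),7)
E
```

```text
total rot [ 24.94 -47.8   -1.08] 53.9 pos [-0.0282 -0.0159 -0.0714] | per row of 7 : [3.56, -6.83, -0.15] [-0.004, -0.0023, -0.0102]
```

Request:
send_rows:
  moves:
    - {"delta_rot":[3.56,-6.83,-0.15],"delta_pos":[-0.004,-0.0023,0],"gripper":0}
    - {"delta_rot":[3.56,-6.83,-0.15],"delta_pos":[-0.004,-0.0023,0],"gripper":0}
    - {"delta_rot":[3.56,-6.83,-0.15],"delta_pos":[-0.004,-0.0023,0],"gripper":0}
    - {"delta_rot":[3.56,-6.83,-0.15],"delta_pos":[-0.004,-0.0023,-0.01],"gripper":0}
    - {"delta_rot":[3.56,-6.83,-0.15],"delta_pos":[-0.004,-0.0023,-0.02],"gripper":0}
  grip_force: 50

```text
time_s: 28.6
tool_pos: [0.4199, 0.3586, 0.1539]
tcp_rot: [-3.019, -0.75, -0.161]
ft_force: [0.4, 0.9, 0.4]
gripper_width: 0.0851
```

Request:
send_rows:
  moves:
    - {"delta_rot":[3.56,-6.83,-0.15],"delta_pos":[-0.004,-0.0023,-0.02],"gripper":0}
    - {"delta_rot":[3.56,-6.83,-0.15],"delta_pos":[-0.004,-0.0023,-0.02],"gripper":0}
    - {"delta_rot":[0,0,0],"delta_pos":[0,0,0],"gripper":0}
    - {"delta_rot":[0,0,0],"delta_pos":[0,0,0],"gripper":0}

```text
time_s: 29.0
tool_pos: [0.4136, 0.3548, 0.1179]
tcp_rot: [-2.936, -0.722, -0.492]
ft_force: [0.1, 0.4, -0.2]
gripper_width: 0.0855
```

```bash
python3 - <<'E'
from h import *
say(); print(cup('wrist','yellow',.44,.37,rad=.12)); plan([.4475,.3733,.0075],want(27.6,68,-62.4),4)
E
```

```text
t 29.0 p [0.4136 0.3548 0.1179] z [ 0.289  0.151 -0.945] jaw heading -62.37 j [ 0.49  0.38  1.73 -0.01  0.7   1.59] F [ 0.1  0.4 -0.2] w 0.0855
('top', (array([0.4399, 0.3702]), [53.7, 72.3], np.float32(27.7)), 'all', (array([0.4404, 0.3686]), [65.6, 90.8], np.float32(28.95)), 'z', array([0.052, 0.055]))
total rot [ 1.32 -2.5  -0.03] 2.8 pos [ 0.0328  0.0179 -0.1113] | per row of 4 : [0.33, -0.62, -0.01] [0.0082, 0.0045, -0.0278]
```

Request:
send_rows:
  moves:
    - {"delta_rot":[0.7,-1.3,0],"delta_pos":[0.009,0.005,-0.035],"gripper":0}
    - {"delta_rot":[0.6,-1.2,0],"delta_pos":[0.009,0.005,-0.035],"gripper":0}
    - {"delta_rot":[0,0,0],"delta_pos":[0.008,0.0045,-0.028],"gripper":0}
    - {"delta_rot":[0,0,0],"delta_pos":[0.0065,0.0035,-0.0133],"gripper":0}
    - {"delta_rot":[0,0,0],"delta_pos":[0,0,0],"gripper":0}

```text
time_s: 29.55
tool_pos: [0.4476, 0.3734, 0.0055]
tcp_rot: [-2.912, -0.716, -0.565]
ft_force: [-1.1, -0.2, 0.4]
gripper_width: 0.0853
```

Request:
send_rows:
  moves:
    - {"delta_rot":[0,0,0],"delta_pos":[0,0,0],"gripper":0.5}
    - {"delta_rot":[0,0,0],"delta_pos":[0,0,0],"gripper":1}
    - {"delta_rot":[0,0,0],"delta_pos":[0,0,0],"gripper":1}
    - {"delta_rot":[0,0,0],"delta_pos":[0,0,0],"gripper":1}
    - {"delta_rot":[0,0,0],"delta_pos":[0,0,0],"gripper":1}

```text
time_s: 30.05
tool_pos: [0.4464, 0.3731, 0.0084]
tcp_rot: [-2.909, -0.716, -0.572]
ft_force: [-1.3, -1.4, 6.8]
gripper_width: 0.0536
```

```bash
python3 - <<'E'
from h import *
say(); s,p,T=tool(); print('cup centre in tool', T.inv().apply(np.array([.440,.370,.027])-p).round(4))
E
```

```text
t 30.05 p [0.4464 0.3731 0.0084] z [ 0.336  0.175 -0.925] jaw heading -62.36 j [ 0.5   0.6   1.78 -0.01  0.37  1.6 ] F [-1.3 -1.4  6.8] w 0.0536
cup centre in tool [ 0.0005 -0.0002 -0.0199]
```

Request:
send_rows:
  moves:
    - {"delta_rot":[0,0,0],"delta_pos":[0,0,0.01],"gripper":1}
    - {"delta_rot":[0,0,0],"delta_pos":[0,0,0.035],"gripper":1}
    - {"delta_rot":[0,0,0],"delta_pos":[0,0,0.045],"gripper":1}
    - {"delta_rot":[0,0,0],"delta_pos":[0,0,0.045],"gripper":1}
    - {"delta_rot":[0,0,0],"delta_pos":[0,0,0.03],"gripper":1}
  grip_force: 80

```text
time_s: 30.55
tool_pos: [0.4458, 0.3729, 0.1762]
tcp_rot: [-2.908, -0.716, -0.574]
ft_force: [-0.4, -0.1, -0.9]
gripper_width: 0.0534
```

```bash
python3 - <<'E'
from h import *
from kin import ik
say()
plan([.6255,.0025,.12],want(182.3,22,-87.7),13)
print(ik(.6255,.0025,.12,158),ik(.6255,-.1,.12,158),ik(.6255,-.1,.05,158))
print(cup('side','green',.64,.1,rad=.12))
E
```

```text
t 30.55 p [0.4458 0.3729 0.1762] z [ 0.337  0.176 -0.925] jaw heading -62.35 j [ 0.5   0.34  1.59 -0.01  0.82  1.59] F [-0.4 -0.1 -0.9] w 0.0534
total rot [-23.48  87.85 -19.85] 93.1 pos [ 0.1797 -0.3704 -0.0562] | per row of 13 : [-1.81, 6.76, -1.53] [0.0138, -0.0285, -0.0043]
(array([-10.68,   1.21,   0.36,   2.76]), 'err', np.float64(0.0), 'OK') (array([-19.86,   1.24,   0.29,   2.8 ]), 'err', np.float64(0.0), 'OK') (array([-19.86,   1.3 ,   0.33,   2.7 ]), 'err', np.float64(0.0), 'OK')
('top', (array([0.6376, 0.1059]), [53.9, 54.6], np.float32(179.73)), 'all', (array([0.6414, 0.1068]), [55.8, 64.5], np.float32(179.69)), 'z', array([0.025, 0.095]))
```

Request:
send_rows:
  moves:
    - {"delta_rot":[-1.81,6.76,-1.53],"delta_pos":[0.0054,-0.037,0],"gripper":1}
    - {"delta_rot":[-1.81,6.76,-1.53],"delta_pos":[0.0054,-0.037,0],"gripper":1}
    - {"delta_rot":[-1.81,6.76,-1.53],"delta_pos":[0.0054,-0.037,0],"gripper":1}
    - {"delta_rot":[-1.81,6.76,-1.53],"delta_pos":[0.0054,-0.037,0],"gripper":1}
    - {"delta_rot":[-1.81,6.76,-1.53],"delta_pos":[0.0054,-0.037,0],"gripper":1}

```text
time_s: 31.1
tool_pos: [0.4726, 0.1863, 0.1731]
tcp_rot: [-3.029, -0.498, 0.36]
ft_force: [-0.2, -0.4, -1.2]
gripper_width: 0.0529
```

Request:
send_rows:
  moves:
    - {"delta_rot":[-1.81,6.76,-1.53],"delta_pos":[0.0054,-0.037,0],"gripper":1}
    - {"delta_rot":[-1.81,6.76,-1.53],"delta_pos":[0.0054,-0.037,0],"gripper":1}
    - {"delta_rot":[-1.81,6.76,-1.53],"delta_pos":[0.0054,-0.037,0],"gripper":1}
    - {"delta_rot":[-1.81,6.76,-1.53],"delta_pos":[0.0054,-0.037,0],"gripper":1}
    - {"delta_rot":[-1.81,6.76,-1.53],"delta_pos":[0.0054,-0.037,0],"gripper":1}

```text
time_s: 31.6
tool_pos: [0.4999, 0.0014, 0.1728]
tcp_rot: [-2.858, -0.227, 1.274]
ft_force: [0.1, 0.1, -0.4]
gripper_width: 0.0534
```

Request:
send_rows:
  moves:
    - {"delta_rot":[-1.81,6.76,-1.53],"delta_pos":[0.035,0,-0.018],"gripper":1}
    - {"delta_rot":[-1.81,6.76,-1.53],"delta_pos":[0.035,0,-0.018],"gripper":1}
    - {"delta_rot":[-1.7,6.5,-1.5],"delta_pos":[0.035,0,-0.02],"gripper":1}
    - {"delta_rot":[0,0,0],"delta_pos":[0.02,0,0],"gripper":1}
    - {"delta_rot":[0,0,0],"delta_pos":[0,0,0],"gripper":1}

```text
time_s: 32.1
tool_pos: [0.6248, 0.0026, 0.1128]
tcp_rot: [2.586, 0.055, -1.745]
ft_force: [-1.1, -0.3, -0.3]
gripper_width: 0.0535
```

```bash
python3 - <<'E'
from h import *
say(); plan([.6255,.0025,.05],want(182.3,22,-87.7),1)
im,d,P=shot('side','j_side'); print(cup('side','yellow',.64,.0,rad=.1)); print(cup('side','green',.64,.1,rad=.12))
E
```

```text
t 32.1 p [0.6248 0.0026 0.1128] z [-0.927 -0.038 -0.374] jaw heading -87.63 j [-0.12  1.22  0.35 -0.38  2.72  1.16] F [-1.1 -0.3 -0.3] w 0.0535
total rot [-0.11 -0.04 -0.07] 0.1 pos [ 0.0007 -0.0001 -0.0628] | per row of 1 : [-0.11, -0.04, -0.07] [0.0007, -0.0001, -0.0628]
('top', (array([0.6624, 0.0085]), [22.0, 58.3], np.float32(108.39)), 'all', (array([ 0.6472, -0.0034]), [61.6, 98.3], np.float32(106.96)), 'z', array([0.085, 0.158]))
('top', (array([0.6388, 0.104 ]), [56.0, 60.3], np.float32(92.26)), 'all', (array([0.6426, 0.1045]), [60.7, 64.6], np.float32(1.04)), 'z', array([0.025, 0.095]))
```

Request:
send_rows:
  moves:
    - {"delta_rot":[0,0,0],"delta_pos":[0.0007,0,-0.02],"gripper":1}
    - {"delta_rot":[0,0,0],"delta_pos":[0,0,-0.02],"gripper":1}
    - {"delta_rot":[0,0,0],"delta_pos":[0,0,-0.016],"gripper":1}
    - {"delta_rot":[0,0,0],"delta_pos":[0,0,-0.003],"gripper":1}
    - {"delta_rot":[0,0,0],"delta_pos":[0,0,-0.002],"gripper":1}

```text
time_s: 32.75
tool_pos: [0.6245, 0.0026, 0.0548]
tcp_rot: [2.587, 0.055, -1.742]
ft_force: [1.0, -0.7, -0.2]
gripper_width: 0.0529
```

Request:
send_rows:
  moves:
    - {"delta_rot":[0,0,0],"delta_pos":[0,0,-0.001],"gripper":1}
    - {"delta_rot":[0,0,0],"delta_pos":[0,0,0],"gripper":1}

```text
time_s: 32.95
tool_pos: [0.6248, 0.0026, 0.055]
tcp_rot: [2.589, 0.055, -1.739]
ft_force: [-0.4, 0.2, -0.5]
gripper_width: 0.0536
```

Request:
send_rows:
  moves:
    - {"delta_rot":[0,0,0],"delta_pos":[0,0,-0.002],"gripper":1}
    - {"delta_rot":[0,0,0],"delta_pos":[0,0,0],"gripper":1}
    - {"delta_rot":[0,0,0],"delta_pos":[0,0,0],"gripper":1}

```text
time_s: 33.25
tool_pos: [0.6247, 0.0026, 0.0526]
tcp_rot: [2.589, 0.055, -1.74]
ft_force: [0.4, -0.1, -0.6]
gripper_width: 0.053
```

```bash
python3 - <<'E'
from h import *
say(); im,d,P=shot('side','k_side'); print(cup('side','yellow',.64,.0,rad=.1)); print(cup('top','yellow',.64,.0,rad=.1));cv2.imwrite('pics/k.png',cv2.resize(im[120:300,160:400],(720,540)))
E
```

```text
t 33.25 p [0.6247 0.0026 0.0526] z [-0.925 -0.038 -0.378] jaw heading -87.61 j [-0.12  1.28  0.38 -0.32  2.64  1.23] F [ 0.4 -0.1 -0.6] w 0.053
('top', (array([0.6386, 0.0375]), [28.3, 84.8], np.float32(143.63)), 'all', (array([0.6467, 0.0276]), [67.7, 108.5], np.float32(92.09)), 'z', array([0.027, 0.095]))
('top', (array([ 0.5699, -0.0071]), [0.0, 0.0], np.float32(0.0)), 'all', (array([ 0.6207, -0.0142]), [16.4, 102.4], np.float32(173.92)), 'z', array([0.049, 0.254]))
```

View pics/k.png

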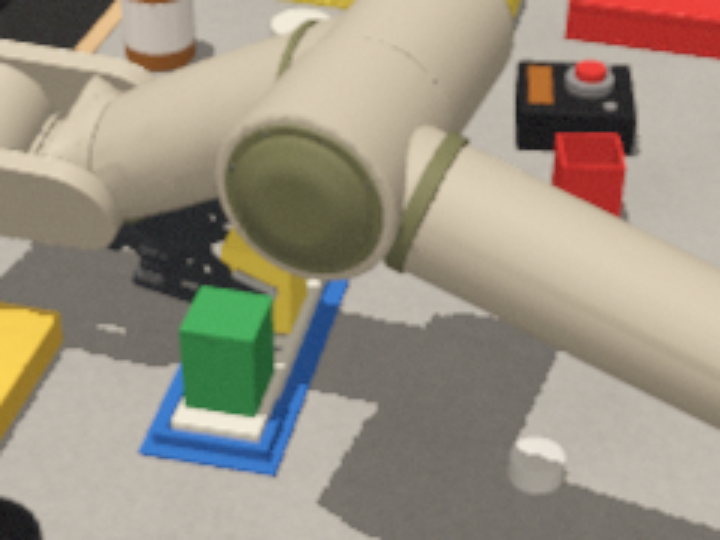

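Green stands mouth-down on the near end of the grid. Yellow, at (265,265) in the crop, looks tilted, so it may have slipped in the grip. I'll check its face normals.

```bash
python3 - <<'E'
from h import *
for n in ['side','wrist']:
    im,d,P=shot(n,'l_'+n); m=big(colour(im,'yellow',100)&(d>0)&(np.hypot(P[...,0]-.64,P[...,1])<.1)&(P[...,2]<.13))
    print(n,m.sum(),P[m].min(0).round(3),P[m].max(0).round(3))
    X=P[m]; rng=np.random.default_rng(0)
    for it in range(3):
        best=None
        for _ in range(400):
            a=X[rng.choice(len(X),3,False)]; nn=np.cross(a[1]-a[0],a[2]-a[0]); l=np.linalg.norm(nn)
            if l<1e-5: continue
            nn/=l; k=abs((X-a[0])@nn)<.002
            if best is None or k.sum()>best[0].sum(): best=(k,nn)
        k,_=best; c=X[k].mean(0); nn=np.linalg.svd(X[k]-c)[2][2]; print('  plane',k.sum(),nn.round(3),c.round(3)); X=X[~k]
        if len(X)<40: break
im=cv2.imread('pics/l_wrist.png'); 
s=cv2.imread('pics/l_side.png')[175:245,215:285]
cv2.imwrite('pics/l.png',np.hstack([cv2.resize(im,(480,360)),cv2.resize(s,(320,360))]))
E
```

```text
side 358 [ 0.611 -0.025  0.022] [0.682 0.079 0.096]
  plane 184 [ 0.056 -0.998 -0.002] [0.634 0.029 0.069]
  plane 72 [ 0.999  0.041 -0.012] [0.615 0.02  0.05 ]
  plane 39 [-0.099  0.978  0.184] [0.644 0.028 0.079]
wrist 22243 [ 0.639 -0.031  0.021] [0.707 0.033 0.086]
  plane 21580 [ 0.999  0.042 -0.001] [0.669 0.004 0.052]
  plane 292 [-0.834 -0.058  0.549] [0.681 0.006 0.049]
  plane 176 [-0.08  -0.002  0.997] [0.69  0.001 0.065]
```

View pics/l.png

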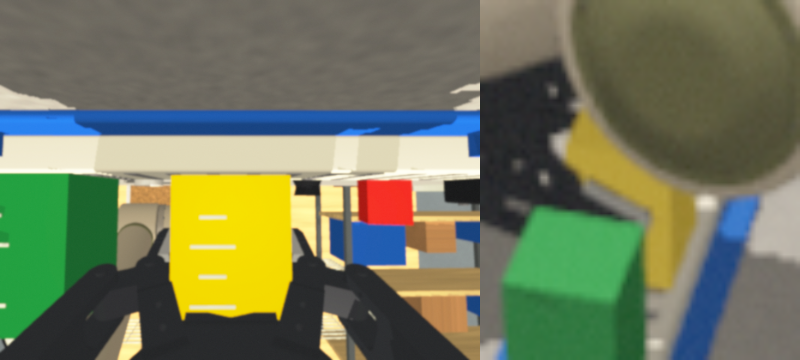

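The normals show yellow is upright (the tilt was only perspective), about 2–3 mm above the grid and centred at x≈0.642.

Request:
send_rows:
  moves:
    - {"delta_rot":[0,0,0],"delta_pos":[0,0,-0.001],"gripper":1}
    - {"delta_rot":[0,0,0],"delta_pos":[0,0,-0.001],"gripper":1}
    - {"delta_rot":[0,0,0],"delta_pos":[0,0,-0.001],"gripper":1}
    - {"delta_rot":[0,0,0],"delta_pos":[0,0,0],"gripper":1}

```text
time_s: 33.9
tool_pos: [0.6248, 0.0027, 0.0517]
tcp_rot: [2.588, 0.052, -1.74]
ft_force: [0.3, -0.5, 10.4]
gripper_width: 0.0533
```

Request:
send_rows:
  moves:
    - {"delta_rot":[0,0,0],"delta_pos":[0,0,0],"gripper":0.3}
    - {"delta_rot":[0,0,0],"delta_pos":[0,0,0],"gripper":0.2}
    - {"delta_rot":[0,0,0],"delta_pos":[0,0,0],"gripper":0.15}
    - {"delta_rot":[0,0,0],"delta_pos":[0,0,0],"gripper":0.15}
    - {"delta_rot":[0,0,0],"delta_pos":[0,0,0],"gripper":0.15}

```text
time_s: 34.4
tool_pos: [0.6246, 0.0026, 0.0493]
tcp_rot: [2.588, 0.055, -1.74]
ft_force: [-0.4, -0.2, 0.3]
gripper_width: 0.0725
```

Request:
send_rows:
  moves:
    - {"delta_rot":[0,0,0],"delta_pos":[0,0,0.02],"gripper":0.15}
    - {"delta_rot":[0,0,0],"delta_pos":[0,0,0.02],"gripper":0.15}
    - {"delta_rot":[0,0,0],"delta_pos":[0,0,0.02],"gripper":0.15}
    - {"delta_rot":[0,-3,0],"delta_pos":[0,0,0.02],"gripper":0.15}
    - {"delta_rot":[0,-6,0],"delta_pos":[0,0,0.03],"gripper":0.15}

```text
time_s: 34.9
tool_pos: [0.6245, 0.0026, 0.1592]
tcp_rot: [2.714, 0.053, -1.532]
ft_force: [-0.3, -0.6, 0.8]
gripper_width: 0.0726
```

```bash
python3 - <<'E'
from h import *
say()
for k,x,y in [('red',.421,-.221),('yellow',.64,.0),('green',.638,.106)]: print(k,cup('side',k,x,y,rad=.075))
plan([.4205,-.223,.17],want(0,90,-75.5),10)
from kin import ik
print(ik(.4205,-.223,.03,90))
E
```

```text
t 34.9 p [0.6245 0.0026 0.1592] z [-0.855 -0.038 -0.517] jaw heading -87.62 j [-0.12  1.1   0.4  -0.3   2.64  1.22] F [-0.3 -0.6  0.8] w 0.0726
red None
yellow ('top', (array([0.6414, 0.0055]), [54.1, 60.1], np.float32(91.54)), 'all', (array([0.6413, 0.0059]), [54.6, 60.6], np.float32(91.19)), 'z', array([0.028, 0.096]))
green ('top', (array([0.6382, 0.1051]), [54.8, 57.5], np.float32(91.07)), 'all', (array([0.6423, 0.1053]), [57.7, 64.0], np.float32(1.76)), 'z', array([0.025, 0.095]))
total rot [  8.92 -57.66  11.28] 59.4 pos [-0.2045 -0.2256  0.0045] | per row of 10 : [0.89, -5.77, 1.13] [-0.0205, -0.0226, 0.0004]
(array([-42.34,   0.52,   1.78,   0.84]), 'err', np.float64(0.0), 'OK')
```

Request:
send_rows:
  moves:
    - {"delta_rot":[0.9,-5.77,1.1],"delta_pos":[-0.02,-0.0226,0.01],"gripper":0}
    - {"delta_rot":[0.9,-5.77,1.1],"delta_pos":[-0.02,-0.0226,0.01],"gripper":0}
    - {"delta_rot":[0.9,-5.77,1.1],"delta_pos":[-0.02,-0.0226,0],"gripper":0}
    - {"delta_rot":[0.9,-5.77,1.1],"delta_pos":[-0.02,-0.0226,0],"gripper":0}
    - {"delta_rot":[0.9,-5.77,1.1],"delta_pos":[-0.02,-0.0226,0],"gripper":0}

```text
time_s: 35.55
tool_pos: [0.5237, -0.1112, 0.1804]
tcp_rot: [3.017, 0.232, -0.796]
ft_force: [0.4, -0.4, 0.1]
gripper_width: 0.0853
```

Request:
send_rows:
  moves:
    - {"delta_rot":[0.9,-5.77,1.1],"delta_pos":[-0.02,-0.0226,0],"gripper":0}
    - {"delta_rot":[0.9,-5.77,1.1],"delta_pos":[-0.02,-0.0226,0],"gripper":0}
    - {"delta_rot":[0.9,-5.77,1.1],"delta_pos":[-0.02,-0.0226,0],"gripper":0}
    - {"delta_rot":[0.9,-5.77,1.1],"delta_pos":[-0.02,-0.0226,0],"gripper":0}
    - {"delta_rot":[0.9,-5.77,1.1],"delta_pos":[-0.022,-0.0226,0],"gripper":0}

```text
time_s: 36.05
tool_pos: [0.4218, -0.2242, 0.1805]
tcp_rot: [-3.116, -0.397, 0.01]
ft_force: [0.5, -0.7, -0.8]
gripper_width: 0.0853
```

```bash
python3 - <<'E'
from h import *
say(); print('w',cup('wrist','red',.4205,-.223)); print('s',cup('side','red',.4205,-.223))
plan([.4205,-.223,.03],want(0,90,-75.2),4)
E
```

```text
t 36.05 p [ 0.4218 -0.2242  0.1805] z [-0.006 -0.    -1.   ] jaw heading -75.46 j [-0.73  0.3   1.57 -0.    1.27  0.58] F [ 0.5 -0.7 -0.8] w 0.0853
w ('top', (array([ 0.42  , -0.2233]), [54.2, 54.2], np.float32(14.89)), 'all', (array([ 0.4056, -0.2269]), [70.9, 84.4], np.float32(14.46)), 'z', array([0.002, 0.073]))
s ('top', (array([ 0.4197, -0.2223]), [55.1, 62.1], np.float32(104.59)), 'all', (array([ 0.4197, -0.2219]), [55.3, 64.6], np.float32(105.03)), 'z', array([0.002, 0.074]))
total rot [-0.03 -0.51  0.62] 0.8 pos [ 0.0012  0.0027 -0.1505] | per row of 4 : [-0.01, -0.13, 0.16] [0.0003, 0.0007, -0.0376]
```

Request:
send_rows:
  moves:
    - {"delta_rot":[0,-0.5,0.5],"delta_pos":[0.001,0.0022,-0.04],"gripper":0}
    - {"delta_rot":[0,0,0],"delta_pos":[0,0,-0.04],"gripper":0}
    - {"delta_rot":[0,0,0],"delta_pos":[0,0,-0.04],"gripper":0}
    - {"delta_rot":[0,0,0],"delta_pos":[0,0,-0.028],"gripper":0}
    - {"delta_rot":[0,0,0],"delta_pos":[0,0,0],"gripper":0}
  grip_force: 50

```text
time_s: 36.65
tool_pos: [0.4226, -0.2199, 0.0291]
tcp_rot: [-3.108, -0.409, 0.01]
ft_force: [-0.7, -0.7, 1.1]
gripper_width: 0.0857
```

Request:
send_rows:
  moves:
    - {"delta_rot":[0,0,0],"delta_pos":[0,0,0],"gripper":0.5}
    - {"delta_rot":[0,0,0],"delta_pos":[0,0,0],"gripper":1}
    - {"delta_rot":[0,0,0],"delta_pos":[0,0,0],"gripper":1}
    - {"delta_rot":[0,0,0],"delta_pos":[0,0,0],"gripper":1}
    - {"delta_rot":[0,0,0],"delta_pos":[0,0,0],"gripper":1}

```text
time_s: 37.15
tool_pos: [0.4246, -0.2218, 0.0333]
tcp_rot: [3.114, 0.408, 0.002]
ft_force: [0.7, 0.6, 7.3]
gripper_width: 0.0537
```

Request:
send_rows:
  moves:
    - {"delta_rot":[0,0,0],"delta_pos":[0,0,0.015],"gripper":1}
    - {"delta_rot":[0,0,0],"delta_pos":[0,0,0.035],"gripper":1}
    - {"delta_rot":[0,0,0],"delta_pos":[0,0,0.04],"gripper":1}
    - {"delta_rot":[0,0,1],"delta_pos":[0,0.03,0.03],"gripper":1}
    - {"delta_rot":[0,0,1],"delta_pos":[0,0.04,0],"gripper":1}
  grip_force: 80

```text
time_s: 37.65
tool_pos: [0.4253, -0.1524, 0.156]
tcp_rot: [3.103, 0.458, 0.009]
ft_force: [0.3, 0.1, -0.5]
gripper_width: 0.053
```

```bash
python3 - <<'E'
from h import *
say(); plan([.42,.36,.145],want(0,90,-61.7),14)
E
```

```text
t 37.65 p [ 0.4253 -0.1524  0.156 ] z [ 0.006 -0.004 -1.   ] jaw heading -73.19 j [-0.61  0.29  1.69  0.    1.16  0.67] F [ 0.3  0.1 -0.5] w 0.053
total rot [ 0.2   0.39 11.49] 11.5 pos [-0.0053  0.5124 -0.011 ] | per row of 14 : [0.01, 0.03, 0.82] [-0.0004, 0.0366, -0.0008]
```

Request:
send_rows:
  moves:
    - {"delta_rot":[0,0,0.82],"delta_pos":[-0.0004,0.0366,0],"gripper":1}
    - {"delta_rot":[0,0,0.82],"delta_pos":[-0.0004,0.0366,0],"gripper":1}
    - {"delta_rot":[0,0,0.82],"delta_pos":[-0.0004,0.0366,0],"gripper":1}
    - {"delta_rot":[0,0,0.82],"delta_pos":[-0.0004,0.0366,0],"gripper":1}
    - {"delta_rot":[0,0,0.82],"delta_pos":[-0.0004,0.0366,0],"gripper":1}

```text
time_s: 38.15
tool_pos: [0.4215, 0.0332, 0.1526]
tcp_rot: [-3.088, -0.573, -0.001]
ft_force: [0.4, -0.4, -1.1]
gripper_width: 0.053
```

Request:
send_rows:
  moves:
    - {"delta_rot":[0,0,0.82],"delta_pos":[-0.0004,0.0366,0],"gripper":1}
    - {"delta_rot":[0,0,0.82],"delta_pos":[-0.0004,0.0366,0],"gripper":1}
    - {"delta_rot":[0,0,0.82],"delta_pos":[-0.0004,0.0366,0],"gripper":1}
    - {"delta_rot":[0,0,0.82],"delta_pos":[-0.0004,0.0366,0],"gripper":1}
    - {"delta_rot":[0,0,0.82],"delta_pos":[-0.0004,0.0366,0],"gripper":1}

```text
time_s: 38.65
tool_pos: [0.4194, 0.2164, 0.1526]
tcp_rot: [-3.065, -0.684, -0.001]
ft_force: [0.2, -1.4, -0.4]
gripper_width: 0.053
```

Request:
send_rows:
  moves:
    - {"delta_rot":[0,0,0.82],"delta_pos":[-0.0004,0.0366,0],"gripper":1}
    - {"delta_rot":[0,0,0.82],"delta_pos":[-0.0004,0.0366,0],"gripper":1}
    - {"delta_rot":[0,0,0.82],"delta_pos":[-0.0004,0.0366,0],"gripper":1}
    - {"delta_rot":[0,0,0.82],"delta_pos":[-0.0004,0.0366,0],"gripper":1}
    - {"delta_rot":[0,0,0],"delta_pos":[0,0,0],"gripper":1}

```text
time_s: 39.15
tool_pos: [0.4176, 0.3646, 0.1524]
tcp_rot: [-3.041, -0.776, -0.001]
ft_force: [-0.3, -1.1, -1.0]
gripper_width: 0.0532
```

```bash
python3 - <<'E'
from h import *
say(); plan([.42,.36,.15],want(180+28.3,90-56,-61.7),7)
print(cup('side','red',.42,.36,rad=.1))
for k,x,y in [('yellow',.64,.0),('green',.638,.106)]: print(k,cup('top',k,x,y,rad=.075))
E
```

```text
t 39.15 p [0.4176 0.3646 0.1524] z [ 0.     0.003 -1.   ] jaw heading -61.39 j [0.5  0.46 1.42 0.   1.27 1.57] F [-0.3 -1.1 -1. ] w 0.0532
total rot [-26.84  49.24  -0.21] 56.1 pos [ 0.0024 -0.0046 -0.0024] | per row of 7 : [-3.83, 7.03, -0.03] [0.0003, -0.0007, -0.0003]
('top', (array([0.4002, 0.3999]), [2.4, 55.1], np.float32(149.2)), 'all', (array([0.4162, 0.3557]), [61.9, 136.9], np.float32(108.62)), 'z', array([0.12 , 0.192]))
yellow ('top', (array([0.6428, 0.0049]), [51.6, 52.2], np.float32(0.23)), 'all', (array([0.643 , 0.0047]), [52.6, 52.7], np.float32(91.36)), 'z', array([0.031, 0.097]))
green ('top', (array([0.6396, 0.1047]), [51.7, 52.9], np.float32(1.92)), 'all', (array([0.6396, 0.1044]), [52.2, 53.0], np.float32(2.19)), 'z', array([0.048, 0.097]))
```

Yellow and green are confirmed on the grid, with tops at about 94 mm. Next I'll tilt red and lay it down.

Request:
send_rows:
  moves:
    - {"delta_rot":[-3.83,7.03,0],"delta_pos":[0,0,0],"gripper":1}
    - {"delta_rot":[-3.83,7.03,0],"delta_pos":[0,0,0],"gripper":1}
    - {"delta_rot":[-3.83,7.03,0],"delta_pos":[0,0,0],"gripper":1}
    - {"delta_rot":[-3.83,7.03,0],"delta_pos":[0,0,-0.01],"gripper":1}
    - {"delta_rot":[-3.83,7.03,0],"delta_pos":[0,0,-0.01],"gripper":1}

```text
time_s: 39.8
tool_pos: [0.419, 0.3602, 0.1326]
tcp_rot: [2.717, 0.683, -0.995]
ft_force: [-1.0, 0.4, -1.0]
gripper_width: 0.0532
```

Request:
send_rows:
  moves:
    - {"delta_rot":[-3.83,7.03,0],"delta_pos":[0,0,-0.02],"gripper":1}
    - {"delta_rot":[-3.83,7.03,0],"delta_pos":[0,0,-0.02],"gripper":1}
    - {"delta_rot":[0,0,0],"delta_pos":[0,0,-0.03],"gripper":1}
    - {"delta_rot":[0,0,0],"delta_pos":[0,0,-0.015],"gripper":1}
    - {"delta_rot":[0,0,0],"delta_pos":[0,0,0],"gripper":1}

```text
time_s: 40.3
tool_pos: [0.418, 0.3603, 0.0457]
tcp_rot: [2.505, 0.63, -1.338]
ft_force: [-0.1, 1.1, -0.2]
gripper_width: 0.0533
```

Request:
send_rows:
  moves:
    - {"delta_rot":[0,0,0],"delta_pos":[0,0,0],"gripper":0}
    - {"delta_rot":[0,0,0],"delta_pos":[0,0,0],"gripper":0}
    - {"delta_rot":[0,0,0],"delta_pos":[0,0,0],"gripper":0}
    - {"delta_rot":[0,0,0],"delta_pos":[0,0,0],"gripper":0}
    - {"delta_rot":[0,0,0],"delta_pos":[0,0,0],"gripper":0}

```text
time_s: 40.8
tool_pos: [0.4181, 0.3613, 0.047]
tcp_rot: [2.507, 0.632, -1.333]
ft_force: [0.3, -0.2, 0.3]
gripper_width: 0.0854
```

Request:
send_rows:
  moves:
    - {"delta_rot":[0,0,0],"delta_pos":[0.01,0.006,0.02],"gripper":0}
    - {"delta_rot":[0,0,0],"delta_pos":[0.01,0.006,0.03],"gripper":0}
    - {"delta_rot":[3.95,-7.04,0],"delta_pos":[0,0,0.04],"gripper":0}
    - {"delta_rot":[3.95,-7.04,0],"delta_pos":[0,0,0.03],"gripper":0}
    - {"delta_rot":[3.95,-7.04,0],"delta_pos":[0,0,0.02],"gripper":0}

```text
time_s: 41.3
tool_pos: [0.4388, 0.3736, 0.189]
tcp_rot: [2.818, 0.715, -0.792]
ft_force: [0.6, -0.3, 0.2]
gripper_width: 0.0852
```

```bash
python3 - <<'E'
from h import *
say()
for n in ['side','top','wrist']: print(n,cup(n,'red',.44,.37,rad=.1))
plan([.411,.354,.115],want(27.6,68,-62.4),7)
E
```

```text
t 41.3 p [0.4388 0.3736 0.189 ] z [-0.459 -0.244 -0.854] jaw heading -61.59 j [0.5  0.72 0.91 0.01 2.05 1.57] F [ 0.6 -0.3  0.2] w 0.0852
side ('top', (array([0.4405, 0.3738]), [57.9, 71.7], np.float32(28.8)), 'all', (array([0.4405, 0.3738]), [57.9, 72.6], np.float32(28.8)), 'z', array([0.001, 0.056]))
top ('top', (array([0.4614, 0.3349]), [2.6, 6.5], np.float32(135.07)), 'all', (array([0.4432, 0.3744]), [72.5, 92.5], np.float32(117.73)), 'z', array([0.004, 0.059]))
wrist ('top', (array([0.4397, 0.3735]), [54.1, 74.0], np.float32(28.15)), 'all', (array([0.4212, 0.3622]), [68.9, 117.7], np.float32(27.81)), 'z', array([0.001, 0.055]))
total rot [ 24.92 -47.38  -0.9 ] 53.5 pos [-0.0268 -0.0193 -0.0748] | per row of 7 : [3.56, -6.77, -0.13] [-0.0038, -0.0028, -0.0107]
```

Request:
send_rows:
  moves:
    - {"delta_rot":[3.56,-6.83,0],"delta_pos":[-0.004,-0.0023,0],"gripper":0}
    - {"delta_rot":[3.56,-6.83,0],"delta_pos":[-0.004,-0.0023,0],"gripper":0}
    - {"delta_rot":[3.56,-6.83,0],"delta_pos":[-0.004,-0.0023,0],"gripper":0}
    - {"delta_rot":[3.56,-6.83,0],"delta_pos":[-0.004,-0.0023,-0.01],"gripper":0}
    - {"delta_rot":[3.56,-6.83,0],"delta_pos":[-0.004,-0.0023,-0.02],"gripper":0}
  grip_force: 50

```text
time_s: 41.95
tool_pos: [0.4185, 0.3619, 0.1573]
tcp_rot: [-3.019, -0.764, -0.173]
ft_force: [0.7, 1.1, -0.2]
gripper_width: 0.0853
```

Request:
send_rows:
  moves:
    - {"delta_rot":[3.56,-6.83,0],"delta_pos":[-0.004,-0.0023,-0.02],"gripper":0}
    - {"delta_rot":[3.56,-6.83,0],"delta_pos":[-0.004,-0.0023,-0.02],"gripper":0}
    - {"delta_rot":[1.2,-2.4,0],"delta_pos":[0,0,0],"gripper":0}
    - {"delta_rot":[0,0,0],"delta_pos":[0,0,0],"gripper":0}

```text
time_s: 42.35
tool_pos: [0.4103, 0.3573, 0.1195]
tcp_rot: [-2.913, -0.737, -0.571]
ft_force: [-0.2, -0.9, 0.5]
gripper_width: 0.0856
```

```bash
python3 - <<'E'
from h import *
say(); print(cup('wrist','red',.44,.37,rad=.1)); plan([.447,.3772,.0075],want(28,68,-62.),4)
E
```

```text
t 42.35 p [0.4103 0.3573 0.1195] z [ 0.335  0.169 -0.927] jaw heading -61.74 j [ 0.51  0.37  1.76 -0.03  0.63  1.6 ] F [-0.2 -0.9  0.5] w 0.0856
('top', (array([0.4397, 0.3735]), [54.0, 71.9], np.float32(28.24)), 'all', (array([0.4424, 0.3742]), [67.3, 90.3], np.float32(28.03)), 'z', array([0.052, 0.055]))
total rot [ 0.49  0.38 -0.25] 0.7 pos [ 0.0355  0.0194 -0.113 ] | per row of 4 : [0.12, 0.1, -0.06] [0.0089, 0.0048, -0.0282]
```

Request:
send_rows:
  moves:
    - {"delta_rot":[0,0,0],"delta_pos":[0.0095,0.0052,-0.035],"gripper":0}
    - {"delta_rot":[0,0,0],"delta_pos":[0.0095,0.0052,-0.035],"gripper":0}
    - {"delta_rot":[0,0,0],"delta_pos":[0.009,0.005,-0.028],"gripper":0}
    - {"delta_rot":[0,0,0],"delta_pos":[0.0075,0.004,-0.015],"gripper":0}
    - {"delta_rot":[0,0,0],"delta_pos":[0,0,0],"gripper":0}

```text
time_s: 42.9
tool_pos: [0.4482, 0.3776, 0.0062]
tcp_rot: [-2.913, -0.736, -0.573]
ft_force: [0.4, 0.8, 0.3]
gripper_width: 0.0855
```

Request:
send_rows:
  moves:
    - {"delta_rot":[0,0,0],"delta_pos":[0,0,0],"gripper":0.5}
    - {"delta_rot":[0,0,0],"delta_pos":[0,0,0],"gripper":1}
    - {"delta_rot":[0,0,0],"delta_pos":[0,0,0],"gripper":1}
    - {"delta_rot":[0,0,0],"delta_pos":[0,0,0],"gripper":1}
    - {"delta_rot":[0,0,0],"delta_pos":[0,0,0],"gripper":1}

```text
time_s: 43.4
tool_pos: [0.4477, 0.3777, 0.01]
tcp_rot: [-2.909, -0.735, -0.582]
ft_force: [-2.3, -2.1, 7.5]
gripper_width: 0.0536
```

```bash
python3 - <<'E'
from h import *
say(); s,p,T=tool(); print('cup centre in tool', T.inv().apply(np.array([.440,.3736,.027])-p).round(4))
E
```

```text
t 43.4 p [0.4477 0.3777 0.01  ] z [ 0.341  0.172 -0.924] jaw heading -61.75 j [ 0.51  0.61  1.77 -0.04  0.38  1.61] F [-2.3 -2.1  7.5] w 0.0536
cup centre in tool [-0.0016  0.0001 -0.0191]
```

Request:
send_rows:
  moves:
    - {"delta_rot":[0,0,0],"delta_pos":[0,0,0.01],"gripper":1}
    - {"delta_rot":[0,0,0],"delta_pos":[0,0,0.035],"gripper":1}
    - {"delta_rot":[0,0,0],"delta_pos":[0,0,0.045],"gripper":1}
    - {"delta_rot":[0,0,0],"delta_pos":[0,0,0.045],"gripper":1}
    - {"delta_rot":[0,0,0],"delta_pos":[0,0,0.03],"gripper":1}
  grip_force: 80

```text
time_s: 43.9
tool_pos: [0.4475, 0.3776, 0.1779]
tcp_rot: [-2.908, -0.735, -0.584]
ft_force: [-0.5, -0.6, 0.6]
gripper_width: 0.0533
```

```bash
python3 - <<'E'
from h import *
say(); plan([.627,-.0975,.12],want(182.3,22,-87.7),15)
E
```

```text
t 43.9 p [0.4475 0.3776 0.1779] z [ 0.343  0.173 -0.923] jaw heading -61.74 j [ 0.51  0.35  1.58 -0.02  0.82  1.59] F [-0.5 -0.6  0.6] w 0.0533
total rot [-23.58  88.14 -20.76] 93.6 pos [ 0.1795 -0.4751 -0.0579] | per row of 15 : [-1.57, 5.88, -1.38] [0.012, -0.0317, -0.0039]
```

Request:
send_rows:
  moves:
    - {"delta_rot":[-1.57,5.88,-1.38],"delta_pos":[0.0045,-0.0396,0],"gripper":1}
    - {"delta_rot":[-1.57,5.88,-1.38],"delta_pos":[0.0045,-0.0396,0],"gripper":1}
    - {"delta_rot":[-1.57,5.88,-1.38],"delta_pos":[0.0045,-0.0396,0],"gripper":1}
    - {"delta_rot":[-1.57,5.88,-1.38],"delta_pos":[0.0045,-0.0396,0],"gripper":1}
    - {"delta_rot":[-1.57,5.88,-1.38],"delta_pos":[0.0045,-0.0396,0],"gripper":1}

```text
time_s: 44.4
tool_pos: [0.4697, 0.1779, 0.175]
tcp_rot: [-3.032, -0.546, 0.229]
ft_force: [0.2, 0.4, -0.9]
gripper_width: 0.0531
```

Request:
send_rows:
  moves:
    - {"delta_rot":[-1.57,5.88,-1.38],"delta_pos":[0.0045,-0.0396,0],"gripper":1}
    - {"delta_rot":[-1.57,5.88,-1.38],"delta_pos":[0.0045,-0.0396,0],"gripper":1}
    - {"delta_rot":[-1.57,5.88,-1.38],"delta_pos":[0.0045,-0.0396,0],"gripper":1}
    - {"delta_rot":[-1.57,5.88,-1.38],"delta_pos":[0.0045,-0.0396,0],"gripper":1}
    - {"delta_rot":[-1.57,5.88,-1.38],"delta_pos":[0.0045,-0.0396,0],"gripper":1}

```text
time_s: 44.9
tool_pos: [0.4924, -0.02, 0.1748]
tcp_rot: [-2.934, -0.312, 1.033]
ft_force: [0.4, -0.1, -0.1]
gripper_width: 0.0537
```

Request:
send_rows:
  moves:
    - {"delta_rot":[-1.57,5.88,-1.38],"delta_pos":[0.0045,-0.0396,0],"gripper":1}
    - {"delta_rot":[-1.57,5.88,-1.38],"delta_pos":[0.0045,-0.0396,0],"gripper":1}
    - {"delta_rot":[-1.57,5.88,-1.38],"delta_pos":[0.035,0,-0.018],"gripper":1}
    - {"delta_rot":[-1.57,5.88,-1.38],"delta_pos":[0.035,0,-0.018],"gripper":1}
    - {"delta_rot":[-1.57,5.88,-1.38],"delta_pos":[0.035,0,-0.02],"gripper":1}

```text
time_s: 45.4
tool_pos: [0.606, -0.0978, 0.1192]
tcp_rot: [2.584, 0.051, -1.748]
ft_force: [0.6, -1.4, 0.1]
gripper_width: 0.0531
```

Request:
send_rows:
  moves:
    - {"delta_rot":[0,0,0],"delta_pos":[0.02,0,0],"gripper":1}
    - {"delta_rot":[0,0,0],"delta_pos":[0,0,0],"gripper":1}

```text
time_s: 45.6
tool_pos: [0.6259, -0.0977, 0.1155]
tcp_rot: [2.583, 0.057, -1.749]
ft_force: [0.3, -0.1, 0.4]
gripper_width: 0.0533
```

```bash
cat >> h.py <<'E'
def planes(n,k,x,y,rad=.1,zmax=.25,its=3):
    im,d,P=shot(n); m=big(colour(im,k,100)&(d>0)&(np.hypot(P[...,0]-x,P[...,1]-y)<rad)&(P[...,2]<zmax)); X=P[m]; rng=np.random.default_rng(0)
    print(n,k,len(X),X.min(0).round(3),X.max(0).round(3))
    for it in range(its):
        best=None
        for _ in range(300):
            a=X[rng.choice(len(X),3,False)]; nn=np.cross(a[1]-a[0],a[2]-a[0]); l=np.linalg.norm(nn)
            if l<1e-5: continue
            nn/=l; q=abs((X-a[0])@nn)<.002
            if best is None or q.sum()>best.sum(): best=q
        c=X[best].mean(0); print('  plane',best.sum(),np.linalg.svd(X[best]-c,full_matrices=False)[2][2].round(3),c.round(3)); X=X[~best]
        if len(X)<40: break
E
python3 - <<'E'
from h import *
say(); plan([.627,-.0975,.05],want(182.3,22,-87.7),1)
planes('wrist','red',.644,-.1,its=1)
for k,x,y in [('yellow',.64,.0),('green',.638,.106)]: print(k,cup('side',k,x,y,rad=.075))
E
```

```text
t 45.6 p [ 0.6259 -0.0977  0.1155] z [-0.928 -0.038 -0.371] jaw heading -87.58 j [-0.24  1.24  0.3  -0.63  2.7   0.88] F [ 0.3 -0.1  0.4] w 0.0533
total rot [-0.16 -0.2  -0.12] 0.3 pos [ 0.0011  0.0002 -0.0655] | per row of 1 : [-0.16, -0.2, -0.12] [0.0011, 0.0002, -0.0655]
wrist red 20935 [ 0.641 -0.129  0.086] [ 0.709 -0.064  0.149]
  plane 20491 [ 0.999  0.033 -0.011] [ 0.669 -0.096  0.116]
yellow ('top', (array([0.6418, 0.0254]), [55.4, 97.6], np.float32(92.29)), 'all', (array([0.6416, 0.0255]), [56.0, 97.5], np.float32(92.06)), 'z', array([0.028, 0.095]))
green ('top', (array([0.6382, 0.1049]), [55.0, 56.8], np.float32(91.53)), 'all', (array([0.6422, 0.1055]), [57.9, 63.3], np.float32(1.91)), 'z', array([0.025, 0.095]))
```

Request:
send_rows:
  moves:
    - {"delta_rot":[0,0,0],"delta_pos":[0.004,0,-0.02],"gripper":1}
    - {"delta_rot":[0,0,0],"delta_pos":[0,0,-0.02],"gripper":1}
    - {"delta_rot":[0,0,0],"delta_pos":[0,0,-0.018],"gripper":1}
    - {"delta_rot":[0,0,0],"delta_pos":[0,0,-0.002],"gripper":1}
    - {"delta_rot":[0,0,0],"delta_pos":[0,0,-0.001],"gripper":1}

```text
time_s: 46.25
tool_pos: [0.6289, -0.0981, 0.0587]
tcp_rot: [2.586, 0.056, -1.744]
ft_force: [0.5, -0.4, -0.2]
gripper_width: 0.0532
```

Request:
send_rows:
  moves:
    - {"delta_rot":[0,0,0],"delta_pos":[0,0,-0.001],"gripper":1}
    - {"delta_rot":[0,0,0],"delta_pos":[0,0,-0.001],"gripper":1}
    - {"delta_rot":[0,0,0],"delta_pos":[0,0,0],"gripper":1}

```text
time_s: 46.55
tool_pos: [0.6291, -0.0981, 0.0562]
tcp_rot: [2.586, 0.056, -1.744]
ft_force: [-0.2, -0.3, -0.6]
gripper_width: 0.0531
```

Request:
send_rows:
  moves:
    - {"delta_rot":[0,0,0],"delta_pos":[0,0,-0.002],"gripper":1}
    - {"delta_rot":[0,0,0],"delta_pos":[0,0,-0.001],"gripper":1}
    - {"delta_rot":[0,0,0],"delta_pos":[0,0,-0.001],"gripper":1}
    - {"delta_rot":[0,0,0],"delta_pos":[0,0,-0.001],"gripper":1}
    - {"delta_rot":[0,0,0],"delta_pos":[0,0,0],"gripper":1}

```text
time_s: 47.05
tool_pos: [0.629, -0.098, 0.0505]
tcp_rot: [2.585, 0.056, -1.745]
ft_force: [-0.0, 0.6, -1.1]
gripper_width: 0.0534
```

```bash
python3 - <<'E'
from h import *
say(); planes('wrist','red',.644,-.1,its=1)
E
```

```text
t 47.05 p [ 0.629  -0.098   0.0505] z [-0.927 -0.038 -0.374] jaw heading -87.58 j [-0.24  1.31  0.31 -0.55  2.63  0.98] F [-0.   0.6 -1.1] w 0.0534
wrist red 21115 [ 0.634 -0.134  0.021] [ 0.712 -0.064  0.084]
  plane 20665 [ 0.999  0.034 -0.008] [ 0.672 -0.097  0.051]
```

Request:
send_rows:
  moves:
    - {"delta_rot":[0,0,0],"delta_pos":[0,0,-0.001],"gripper":1}
    - {"delta_rot":[0,0,0],"delta_pos":[0,0,0],"gripper":1}

```text
time_s: 47.3
tool_pos: [0.6291, -0.098, 0.0503]
tcp_rot: [2.585, 0.055, -1.745]
ft_force: [-1.3, -0.5, 3.7]
gripper_width: 0.0533
```

Request:
send_rows:
  moves:
    - {"delta_rot":[0,0,0],"delta_pos":[0,0,0],"gripper":0.3}
    - {"delta_rot":[0,0,0],"delta_pos":[0,0,0],"gripper":0.2}
    - {"delta_rot":[0,0,0],"delta_pos":[0,0,0],"gripper":0.15}
    - {"delta_rot":[0,0,0],"delta_pos":[0,0,0],"gripper":0.15}
    - {"delta_rot":[0,0,0],"delta_pos":[0,0,0],"gripper":0.15}

```text
time_s: 47.8
tool_pos: [0.629, -0.098, 0.0496]
tcp_rot: [2.585, 0.056, -1.745]
ft_force: [-0.0, -0.3, 0.6]
gripper_width: 0.0729
```

Request:
send_rows:
  moves:
    - {"delta_rot":[0,0,0],"delta_pos":[0,0,0.02],"gripper":0.15}
    - {"delta_rot":[0,0,0],"delta_pos":[0,0,0.02],"gripper":0.15}
    - {"delta_rot":[0,0,0],"delta_pos":[0,0,0.02],"gripper":0.15}
    - {"delta_rot":[0,-3,0],"delta_pos":[0,0,0.02],"gripper":0.15}
    - {"delta_rot":[0,-6,0],"delta_pos":[0,0,0.03],"gripper":0.15}

```text
time_s: 48.3
tool_pos: [0.6288, -0.0979, 0.1589]
tcp_rot: [2.711, 0.054, -1.538]
ft_force: [1.1, -0.2, -0.5]
gripper_width: 0.0727
```

```bash
python3 - <<'E'
from h import *
say(); plan([.444,-.376,.13],want(0,90,-45),12)
from kin import ik
print(ik(.444,-.376,.07,90))
E
```

```text
t 48.3 p [ 0.6288 -0.0979  0.1589] z [-0.858 -0.038 -0.513] jaw heading -87.59 j [-0.24  1.13  0.33 -0.52  2.63  0.97] F [ 1.1 -0.2 -0.5] w 0.0727
total rot [ 24.47 -55.25  38.78] 71.8 pos [-0.1848 -0.2781 -0.0289] | per row of 12 : [2.04, -4.6, 3.23] [-0.0154, -0.0232, -0.0024]
(array([-52.  ,   0.59,   1.44,   1.11]), 'err', np.float64(0.0), 'OK')
```

Request:
send_rows:
  moves:
    - {"delta_rot":[2.04,-4.6,3.2],"delta_pos":[-0.0154,-0.0232,0.01],"gripper":0.15}
    - {"delta_rot":[2.04,-4.6,3.2],"delta_pos":[-0.0154,-0.0232,0.01],"gripper":0.15}
    - {"delta_rot":[2.04,-4.6,3.2],"delta_pos":[-0.0154,-0.0232,0],"gripper":0.15}
    - {"delta_rot":[2.04,-4.6,3.2],"delta_pos":[-0.0154,-0.0232,0],"gripper":0.15}
    - {"delta_rot":[2.04,-4.6,3.2],"delta_pos":[-0.0154,-0.0232,0],"gripper":1}

```text
time_s: 48.8
tool_pos: [0.5513, -0.2148, 0.1818]
tcp_rot: [2.931, 0.56, -0.931]
ft_force: [0.3, -1.2, -0.9]
gripper_width: 0.0595
```

Request:
send_rows:
  moves:
    - {"delta_rot":[2.04,-4.6,3.2],"delta_pos":[-0.0154,-0.0232,0],"gripper":1}
    - {"delta_rot":[2.04,-4.6,3.2],"delta_pos":[-0.0154,-0.0232,0],"gripper":1}
    - {"delta_rot":[2.04,-4.6,3.2],"delta_pos":[-0.0154,-0.0232,0],"gripper":1}
    - {"delta_rot":[2.04,-4.6,3.2],"delta_pos":[-0.0154,-0.0232,0],"gripper":1}
    - {"delta_rot":[2.04,-4.6,3.2],"delta_pos":[-0.0154,-0.0232,0],"gripper":1}

```text
time_s: 49.3
tool_pos: [0.4743, -0.3309, 0.1819]
tcp_rot: [2.951, 1.028, -0.269]
ft_force: [1.1, -0.9, 0.3]
gripper_width: 0.0001
```

Request:
send_rows:
  moves:
    - {"delta_rot":[2.04,-4.6,3.2],"delta_pos":[-0.0154,-0.0232,0],"gripper":1}
    - {"delta_rot":[2.04,-4.6,3.2],"delta_pos":[-0.0154,-0.0232,0],"gripper":1}
    - {"delta_rot":[0,0,0],"delta_pos":[0,0,0],"gripper":1}

```text
time_s: 49.6
tool_pos: [0.4412, -0.3799, 0.1817]
tcp_rot: [-2.908, -1.189, -0.002]
ft_force: [0.1, 0.2, 0.0]
gripper_width: 0.0004
```

```bash
python3 - <<'E'
from h import *
say()
im,d,P=shot('wrist','m_wrist'); b=colour(im,'red')&(d>0)&(np.hypot(P[...,0]-.443,P[...,1]+.376)<.05)&(P[...,2]>.05)
t=b&(P[...,2]>np.percentile(P[b][:,2],80)-.003); print('btn w',b.sum(),rect(P,t),np.percentile(P[b][:,2],[5,50,95]).round(4))
im,d,P=shot('top','m_top'); b=colour(im,'red')&(d>0)&(np.hypot(P[...,0]-.443,P[...,1]+.376)<.05)&(P[...,2]>.05); print('top',b.sum())
for n in ['side','top']:
  for k,x,y in [('red',.647,-.1),('yellow',.643,.003),('green',.639,.105)]: print(n,k,cup(n,k,x,y,rad=.06))
  print(n,gridfit(n,.644,.003,.012,.035))
s=cv2.imread('pics/m_top.png'); im=shot('side')[0]
cv2.imwrite('pics/m.png',np.hstack([cv2.resize(s[120:280,190:460],(400,237)),cv2.resize(im[100:280,150:420],(400,237))]))
E
```

```text
t 49.6 p [ 0.4412 -0.3799  0.1817] z [ 0.001  0.001 -1.   ] jaw heading -45.53 j [-0.91  0.48  1.29  0.    1.38 -0.12] F [0.1 0.2 0. ] w 0.0004
btn w 1177 (array([ 0.4575, -0.3961]), [21.8, 50.8], np.float32(137.45)) [0.0621 0.067  0.2493]
top 115
side red ('top', (array([ 0.6451, -0.0945]), [55.3, 59.3], np.float32(92.04)), 'all', (array([ 0.6447, -0.0936]), [56.4, 61.0], np.float32(91.68)), 'z', array([0.026, 0.096]))
side yellow ('top', (array([0.6422, 0.0047]), [55.6, 58.2], np.float32(91.51)), 'all', (array([0.6421, 0.0047]), [55.7, 58.3], np.float32(91.62)), 'z', array([0.029, 0.095]))
side green ('top', (array([0.6373, 0.1053]), [53.9, 60.1], np.float32(91.07)), 'all', (array([0.6419, 0.1054]), [60.2, 63.1], np.float32(1.34)), 'z', array([0.025, 0.095]))
side ((array([ 0.6403, -0.0024]), [69.9, 306.3], np.float32(90.79)), 'z', np.float64(0.0205), 'slope', array([-0.011, -0.002]))
top red ('top', (array([ 0.6462, -0.0951]), [52.7, 53.8], np.float32(93.16)), 'all', (array([ 0.6457, -0.0948]), [52.8, 54.0], np.float32(91.51)), 'z', array([0.03 , 0.097]))
top yellow ('top', (array([0.6427, 0.0049]), [51.5, 52.7], np.float32(0.14)), 'all', (array([0.6432, 0.0051]), [52.7, 52.9], np.float32(92.21)), 'z', array([0.028, 0.097]))
top green ('top', (array([0.6396, 0.1049]), [51.8, 53.1], np.float32(0.91)), 'all', (array([0.6398, 0.1044]), [52.2, 53.4], np.float32(2.17)), 'z', array([0.047, 0.097]))
top ((array([0.6438, 0.0035]), [67.0, 293.8], np.float32(92.53)), 'z', np.float64(0.0214), 'slope', array([0.009, 0.001]))
```

View pics/m.png

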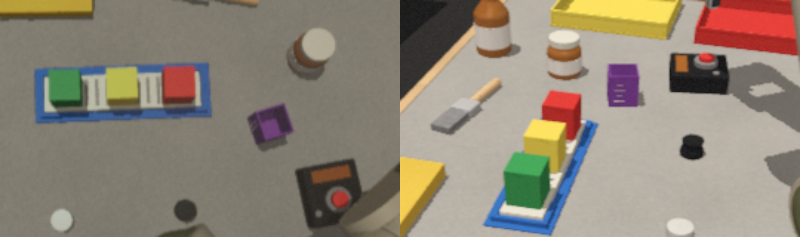

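All three cups stand mouth-down on the seated grid, and the purple cup and bystanders are untouched. I'll refine the button centre before pressing.

```bash
python3 - <<'E'
from h import *
for n in ['wrist','side','top']:
    im,d,P=shot(n); b=colour(im,'red',120)&(d>0)&(np.hypot(P[...,0]-.443,P[...,1]+.376)<.03)&(P[...,2]>.05)&(P[...,2]<.085)
    if b.sum()<10: print(n,b.sum()); continue
    z=P[b][:,2]; t=b&(P[...,2]>np.median(z)-.002); print(n,b.sum(),rect(P,t),P[t].mean(0).round(4),np.percentile(z,[5,50,95]).round(4)); 
    o=finder.place_of('start_top',n)[:1]; 
    if o: u,v=np.round(o[0]['location']).astype(int); print('  net',o[0]['confidence'],P[v,u].round(4))
say()
E
```

```text
wrist 870 (array([ 0.4415, -0.3801]), [27.8, 28.5], np.float32(148.56)) [ 0.4419 -0.3796  0.0668] [0.0609 0.0667 0.0679]
  net 0.69 [ 0.4445 -0.3791  0.0687]
side 63 (array([ 0.4419, -0.3756]), [23.3, 24.8], np.float32(169.82)) [ 0.442  -0.3748  0.0669] [0.0587 0.0657 0.0696]
  net 0.45 [ 0.4351 -0.3719  0.0685]
top 101 (array([ 0.4423, -0.3769]), [25.7, 26.8], np.float32(100.98)) [ 0.4428 -0.3764  0.0676] [0.0633 0.067  0.0702]
  net 0.51 [ 0.4454 -0.3722  0.0706]
t 50.45 p [ 0.4442 -0.3764  0.1797] z [-0.001  0.003 -1.   ] jaw heading -45.36 j [-0.91  0.48  1.29  0.    1.38 -0.12] F [-0.9 -0.6 -0.4] w 0.0002
```

Request:
send_rows:
  moves:
    - {"delta_rot":[0,0,0],"delta_pos":[-0.002,-0.001,-0.04],"gripper":1}
    - {"delta_rot":[0,0,0],"delta_pos":[0,0,-0.04],"gripper":1}
    - {"delta_rot":[0,0,0],"delta_pos":[0,0,-0.02],"gripper":1}
    - {"delta_rot":[0,0,0],"delta_pos":[0,0,-0.008],"gripper":1}
    - {"delta_rot":[0,0,0],"delta_pos":[0,0,0],"gripper":1}

```text
time_s: 50.95
tool_pos: [0.4421, -0.3774, 0.0713]
tcp_rot: [-2.902, -1.191, 0.0]
ft_force: [0.1, -0.9, -0.4]
gripper_width: 0.0001
```

Request:
send_rows:
  moves:
    - {"delta_rot":[0,0,0],"delta_pos":[0,0,-0.003],"gripper":1}
    - {"delta_rot":[0,0,0],"delta_pos":[0,0,-0.003],"gripper":1}
    - {"delta_rot":[0,0,0],"delta_pos":[0,0,-0.002],"gripper":1}
    - {"delta_rot":[0,0,0],"delta_pos":[0,0,-0.002],"gripper":1}
    - {"delta_rot":[0,0,0],"delta_pos":[0,0,0],"gripper":1}

```text
time_s: 51.45
tool_pos: [0.4427, -0.3779, 0.0622]
tcp_rot: [-2.905, -1.192, -0.001]
ft_force: [0.6, -0.8, 4.4]
gripper_width: 0.0
```

Request:
send_rows:
  moves:
    - {"delta_rot":[0,0,0],"delta_pos":[0,0,-0.001],"gripper":1}
    - {"delta_rot":[0,0,0],"delta_pos":[0,0,-0.001],"gripper":1}
    - {"delta_rot":[0,0,0],"delta_pos":[0,0,-0.001],"gripper":1}
    - {"delta_rot":[0,0,0],"delta_pos":[0,0,0],"gripper":1}

```text
time_s: 51.85
tool_pos: [0.4427, -0.378, 0.0608]
tcp_rot: [-2.906, -1.193, -0.002]
ft_force: [-1.1, 1.8, 18.5]
gripper_width: 0.0001
```

Force went from the 5 N spring to 18.5 N at 6 mm of travel, so the button is fully down. I'll press slightly more, then retract and verify.

Request:
send_rows:
  moves:
    - {"delta_rot":[0,0,0],"delta_pos":[0,0,-0.0007],"gripper":1}
    - {"delta_rot":[0,0,0],"delta_pos":[0,0,0],"gripper":1}
    - {"delta_rot":[0,0,0],"delta_pos":[0,0,0],"gripper":1}

```text
time_s: 52.15
tool_pos: [0.4428, -0.378, 0.0607]
tcp_rot: [2.906, 1.193, 0.002]
ft_force: [-3.2, 3.2, 23.9]
gripper_width: 0.0002
```

Request:
send_rows:
  moves:
    - {"delta_rot":[0,0,0],"delta_pos":[0,0,0.02],"gripper":1}
    - {"delta_rot":[0,0,0],"delta_pos":[0,0,0.04],"gripper":1}
    - {"delta_rot":[0,0,0],"delta_pos":[0,0,0.04],"gripper":1}
    - {"delta_rot":[0,0,0],"delta_pos":[0,0,0.03],"gripper":1}
    - {"delta_rot":[0,0,0],"delta_pos":[0,0,0],"gripper":1}

```text
time_s: 52.65
tool_pos: [0.4429, -0.3781, 0.1917]
tcp_rot: [2.904, 1.192, 0.003]
ft_force: [-0.3, -0.4, -0.5]
gripper_width: -0.0
```

```bash
python3 - <<'E'
from h import *
say()
for k,x,y in [('red',.647,-.1),('yellow',.643,.003),('green',.639,.105)]: print(k,cup('top',k,x,y,rad=.06))
print(gridfit('top',.644,.003,.012,.035))
im,d,P=shot('side','z_side'); Z=P[...,2]
for nm,(x,y) in dict(mug=(.69,.36),jar=(.70,-.31),tin=(.41,.12),loupe=(.423,-.1)).items():
    m=(abs(P[...,0]-x)<.06)&(abs(P[...,1]-y)<.06)&(Z>.012)&(d>0); print(nm,P[m].mean(0).round(3))
E
```

```text
t 52.65 p [ 0.4429 -0.3781  0.1917] z [ 0.003 -0.002 -1.   ] jaw heading -45.35 j [-0.91  0.47  1.27  0.    1.4  -0.12] F [-0.3 -0.4 -0.5] w -0.0
red ('top', (array([ 0.6463, -0.0949]), [53.0, 53.5], np.float32(92.35)), 'all', (array([ 0.653 , -0.1004]), [65.5, 67.3], np.float32(0.77)), 'z', array([0.03 , 0.097]))
yellow ('top', (array([0.6428, 0.0049]), [51.6, 52.7], np.float32(0.22)), 'all', (array([0.6429, 0.005 ]), [52.3, 52.5], np.float32(1.42)), 'z', array([0.027, 0.097]))
green ('top', (array([0.6396, 0.1044]), [51.6, 52.9], np.float32(2.25)), 'all', (array([0.6396, 0.1043]), [51.9, 53.1], np.float32(2.25)), 'z', array([0.045, 0.098]))
((array([0.6437, 0.0038]), [66.6, 293.9], np.float32(92.24)), 'z', np.float64(0.0215), 'slope', array([0.004, 0.003]))
mug [0.707 0.365 0.062]
jar [ 0.708 -0.326  0.06 ]
tin [0.405 0.115 0.019]
loupe [ 0.422 -0.106  0.028]
```

View pics/z_side.png

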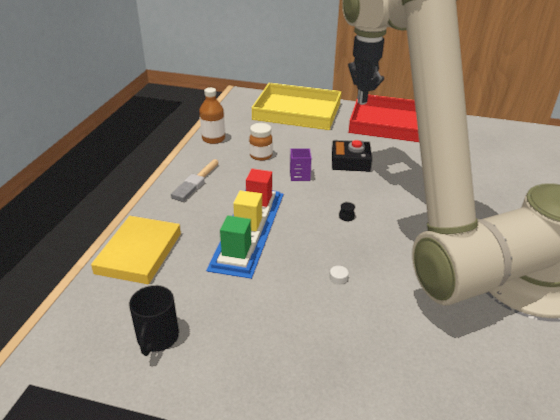

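The final view shows all three cups bottom-up on the grid at (236,238), (248,213) and (259,190). The bystanders sit at their original pixels and the arm is clear. Handing in.

```bash
python3 -c "
from h import *
print(ticket.sign_off())"
```

```text
the job is handed in; nothing more can be done
None
```

The job is done and handed in; it finished at about 53 s of the 210 s allowed. The sign-off gave no verdict, so what follows rests on my own checks.

**Grid:** It is seated in the pocket. Its top is level at about 21 mm, the height given for fully seated, and it is centred on the tray.

**Cups:** Green, yellow and red each stand mouth-down on the grid, with bottoms facing up at about 94 mm. I laid each one on its side, regripped it and turned it over.

**Button:** I pressed it last. At about 6 mm of travel the force rose from the 5 N spring to 18–24 N, so it was fully down. I then moved the arm clear.

**Left alone:** The last picture shows the mug, jar, film tin, loupe and the look-alike purple cup where they started.

Three things disagreed or went off plan:
- **Button centre:** the cameras differed by 3–5 mm, so I pressed near their average, well inside the 30 mm button.
- **Film tin:** its depth reading moved by about 15 mm. I put that down to the yellow cup falling inside the first measurement, because the tin's pixel position did not change.
- **Green retreat:** the arm met its reach limit while backing away from the green cup. The checks afterwards showed the cup still upright in place.

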